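# Take the lens bar out of the disinfection cabinet

## Task

The disinfection cabinet on the desk has finished: pull its front door right down, draw the lens bar (the flat bar with the row of round lenses) out of its channel on the rack, and lay it flat in the steel tray; set it down, do not drop it. Then push the door up again until it is fully shut. Leave the prism bar and the ruler where they lie on the rack, and knock over neither the bottles nor the disc spindle.

Things in the scene. Friction and masses are not known exactly. Their poses are not given: they have to be found in the camera images.
- hinge (a point): Middle of the hinge line of the drop-down door of the disinfection cabinet: a white box 320 mm wide, 207 mm deep, 290 mm high, smoked clear roof, back and door panes, fixed on the desk, its front roughly towards the robot. Axes: x level into the cabinet, y to the left along the hinge, z up. 110 mm above the desk. Below it a closed plinth, its front 7 mm behind the hinge line.
- door (a joint): Door angle in rad: 0 shut, growing as the top comes forward and down; stop at 1.5, nearly level. Starts 0 to 0.1. No latch: a friction hinge (0.5 N m) holds it wherever it is left. White frame with clear pane, 316 mm wide, 14 mm thick (7 mm either side of the hinge line), 170 mm from hinge to free edge, 0.42 kg; some 5 N at its handle lifts it.
- door_handle (a point): Middle of the door's cranked steel handle: a round bar 12 mm thick, 150 mm long along y, its centre 40 mm beyond the door's free edge (210 mm from the hinge line along the door) and 22 mm outwards of the door's mid-plane, on a bent post at each end; open between bar and door. Moves with the door: z from hinge to free edge, x into the cabinet when shut.
- rack_edge (a point): Middle of the front edge of the rack, on its upper face: a polished fixed steel plate 284 mm wide, 150 mm above the desk, slippery, reaching back to the rear pane. Same axes as the hinge point, 12 mm behind it and 40 mm above. Three channels run along x at y = -80, 0, +80 mm, 44 mm wide between ribs 4 mm thick, 5 mm high. One flat piece lies in each, in any order.
- roof_edge (a point): Middle of the lower front edge of the cabinet's roof: the roof's underside is here, 280 mm above the desk and 130 mm above the rack, and its top 10 mm higher; it covers the whole rack from 5 mm in front of the rack's edge. Same axes as the hinge point. The side walls' inner faces are at y = +-148 mm.
- lensbar_mid (a point): Centre of the lens bar, the piece to take: a flat black plastic bar 160 mm long (x), 40 mm wide (y), 6 mm thick (z), about 70 g, with a row of five round lenses flush in its upper face. Its -x end, 35 mm of plain bar without lenses, points out of the cabinet and starts 5 to 25 mm behind the rack's front edge. In its channel there is no room beside it for a finger.
- prismbar_mid (a point): Middle of the prism bar, to be left on the rack: black bar 160 x 40 mm, 6 mm thick, with a row of five square clear blocks that step up to 13 mm above it. The point is 3 mm above its underside.
- rule_mid (a point): Middle of the ruler, to be left on the rack: plain flat black bar 160 x 38 x 5 mm with fine white division marks along one side. The point is 3 mm above its underside.
- tray_in (a point): Centre of the inner floor of a loose shallow stainless tray, 0.9 kg, 240 mm long (x) and 150 mm wide (y), with a rim 16 mm high and walls and floor 3 mm thick, standing on the desk to the left of the cabinet.
- spray: White round bottle, 64 mm across, 170 mm high, standing on the desk; origin at the centre of its underside, z up.
- drops: Small white round drops bottle, 34 mm across, 75 mm high, standing on the desk; origin at the centre of its underside, z up.
- spindle: Spindle of blank discs, 136 mm across, 106 mm high, standing on the desk; origin at the centre of its underside, z up.

How it is judged:
On the way, in this order (a step that is already met when the one before it is completed fails the run):
1. the door is pulled down to within about 15 degrees of its stop (value of joint door above 1.24 rad), for 0.2 s.
2. the lens bar is lowered into the tray while still held: over the tray, less than 40 mm above its floor (contact force between the fingers and lensbar above 0.5 N and z of lensbar_mid in the frame of tray_in below 0.04 m and x of lensbar_mid in the frame of tray_in between -0.06 and 0.06 m and y of lensbar_mid in the frame of tray_in between -0.06 and 0.06 m), for 0.1 s.
At the end, for the whole second after the job is handed in: The door is shut to within 0.04 rad (about 7 mm at its free edge). The lens bar lies at rest flat on the floor of the tray, inside the rim (centre within 80 mm of the tray's centre and less than 8 mm above its floor, tilt under 0.05 rad), and the tray stands level (value of joint door below 0.04 rad and z of lensbar_mid in the frame of tray_in below 0.008 m and angle between the z axis of lensbar_mid and the z axis of tray_in, either way round below 0.05 rad and horizontal distance between lensbar_mid and tray_in below 0.08 m and linear speed of lensbar below 0.02 m/s and angle between tray_in's own z axis and vertical below 0.05 rad); the robot touches nothing.
It fails at once if the prism bar is shifted by more than 20 mm (distance of prismbar_mid from where it was at the start of the episode above 0.02 m).
It fails at once if the ruler is shifted by more than 20 mm (distance of rule_mid from where it was at the start of the episode above 0.02 m).
It fails at once if the spray bottle is knocked over (angle between spray's own z axis and vertical above 0.5 rad).
It fails at once if the drops bottle is knocked over (angle between drops's own z axis and vertical above 0.5 rad).
It fails at once if the disc spindle is knocked over (angle between spindle's own z axis and vertical above 0.5 rad).
It also fails if it takes over 72 s, if anything falls off the work surface, if the arm or the gripper's body presses on something with over 40 N, if the wrist force passes 120 N, or if a joint passes its speed limit or range.

## Robot

A 7-joint arm with a two-finger parallel gripper is mounted at the origin on the work surface. World frame = base frame: x ahead of the robot, y to its left, z up, the work surface at z = 0. Lengths are in m, angles in rad, forces in N, time in s.
With the tool pointing down it reaches from about 0.425 to 0.875 m from the base axis. Payload 8.4 kg.
Tool frame: the origin (TCP) lies midway between the tips of the shut fingers; the grasp point (between the pads) lies env.hold_point_z behind it (env.hold_point_z is the distance from the TCP to the grasp point, in m); z points along the fingers, y is the direction in which the jaws open and shut (so a half turn about z gives the same grasp; the last joint's range is limited). The gripper opens to 87 mm and grips with 3 to 60 N. Pads are 19 mm wide; open, the fingers measure 117 mm over their backs; the gripper's body (75 mm by 190 mm) begins 51 mm behind the grasp point.
Start: joints at [-1.417, 0.333, 0.04, 1.465, -0.013, 1.343, -0.059], TCP at [0.163, 0.629, 0.223] pointing down, gripper open.
Joint ranges: [-2.58, 2.58], [-0.38, 2.09], [-1.3, 1.39], [0.25, 2.4], [-1.5, 4.64], [0.08, 2.09], [-2.65, 2.65]. Speed limits (rad/s): [2.22, 2.22, 2.79, 2.79, 3.14, 3.14, 3.14].

## Interface

Orientations are given as a unit quaternion [w, x, y, z].
In Python, from bench import env gives the robot as it stands.
- The arm moves only by the tool send_rows, never from a script. Its argument "deltas" is text: rows parted by semicolons, each of 4 numbers parted by spaces: the shift along the tool's x, y, z in mm, then the turn about the tool's z in degrees. In form: x y z yaw; .... A call has exactly 8 rows; each row shifts and turns the commanded pose from where the row before left it, along the tool's axes as they then stand; what a row does not reach is not made up. A row lasts 1/8 s, in which the tool goes at most 62.5 mm and 10.7 degrees, less where a joint would pass 70% of its speed; a pose out of reach is approached as far as the arm can. A call is refused whole if a number of a shift passes 62.5 or a number of a turn 10.7, either way. A call with a gripper value outside its range is refused whole. "claw" is the closure, from 0 (fully open) to 1 (shut), set as the call begins (left out, the last holds). The fingers move at their own pace and stop on an object; "squeeze" is the grip in N (left out, the last holds). Time passes only in rows, so rows that do not move let the fingers close, or fill a call up. It gives the time, the measured TCP pose, the force and the opening at its end, in the units of the state.
- env.get_obs(): the state, without advancing time (a new reading comes with each control period).
- env.snapshot(name): name is "scene" or "top"; returns a dict with "img" (400x640x3 uint8, red, green, blue), "vertical_fov" (degrees; the focal length in pixels is half the picture's height over the tangent of half this angle, whatever the lens; pixels are square), "cx", "cy" (the principal point, pixels), "dist_coeffs" ([k1, k2, p1, p2, k3] as OpenCV has them; the pictures are not rectified), "R" (3x3) and "t" (3): a world point X has camera coordinates R X + t. Camera axes: x right, y down, z forward; pixel columns grow to the right and rows downward; lengths in m; the calibration is good to about 2 mm. A picture is of the moment at which its call begins. There is no depth.
- env.sign_off(): hands the job in, once; it reports no verdict.
The state is a dict: "clock": time; "joints": joint angles; "joint_vel": joint speeds; "joint_efforts": joint torques, N m; "ee_pos": TCP position; "ee_rot": TCP orientation; "force": force on the tool from outside, world axes, zero at the start; "wrist_torque": the same for the moment, N m; "width": finger opening in m.
Only numpy, scipy, OpenCV 4.12 (cv2) and the standard library are available. Lean on these libraries where they do the work, as an engineer would, in place of code of your own. Each camera call takes 0.05 s, during which the arm holds its last target. There are 200 camera calls.

## Working session

There is one attempt and no reset: what is moved stays moved. The work goes in short steps, Python scripts to look and compute and a tool call to move; the robot and the scene stay as the last step left them, time stands still between calls to the robot, and variables do not carry over. Pictures are saved under pics/ and viewed, about 8 in all and at most 12, crops included, and the job is handed in when it is done.

Besides the shell and the picture viewer there is one more tool, called after "Emit:" by a JSON object that holds its "method" and its "body". send_rows: Moves the arm, as the interface text tells. Its arguments: {"type":"object","properties":{"deltas":{"type":"string"},"claw":{"type":"number"},"squeeze":{"type":"number"}},"required":["deltas"]}

```bash
ls; mkdir -p pics
python3 - <<'E'
from bench import env
import cv2
o=env.get_obs();print(o, env.hold_point_z)
for n in("scene","top"):
    s=env.snapshot(n);cv2.imwrite(f"pics/{n}0.png",s["img"][:,:,::-1]);print({k:v for k,v in s.items() if k!="img"})
E
```

```text
pics
{'clock': 0.0, 'joints': array([-1.4171879 ,  0.33390346,  0.03985414,  1.46629619, -0.01339937,
        1.34330767, -0.05849474]), 'joint_vel': array([ 7.41608993e-04,  3.33886750e-04, -1.21181236e-03,  5.00332243e-04,
        9.55213573e-04,  1.77243456e-05,  3.66835132e-04]), 'joint_efforts': array([ 2.73924607e-04, -6.56370735e+01,  1.33512966e+00, -4.03795373e+01,
       -5.98621485e-02,  4.48471110e-02,  1.45001468e-04]), 'ee_pos': array([0.16247736, 0.62886394, 0.22165163]), 'ee_rot': array([-5.12899609e-05,  1.26064638e-01,  9.92021687e-01, -8.22856778e-04]), 'force': array([-0.43290877,  1.06479372, -0.07938647]), 'wrist_torque': array([0.01025252, 0.00935763, 0.07351606]), 'width': 0.08693985455511095} 0.0187
{'vertical_fov': 48.074211490979785, 'cx': 325.9029909415251, 'cy': 200.61267600530883, 'dist_coeffs': array([-0.04607362,  0.        ,  0.        ,  0.        ,  0.        ]), 'R': array([[-0.05660273, -0.99837502, -0.00659177],
       [-0.94112875,  0.05555878, -0.33345149],
       [ 0.33327587, -0.01267056, -0.94274421]]), 't': array([-0.00733425,  0.68047698,  1.26149884])}
{'vertical_fov': 49.73577582558468, 'cx': 319.56720675337397, 'cy': 205.0969332936047, 'dist_coeffs': array([-0.00526423,  0.        ,  0.        ,  0.        ,  0.        ]), 'R': array([[ 0.0022536 , -0.99999339, -0.00285336],
       [-0.98354417, -0.00170103, -0.18065982],
       [ 0.18065377,  0.00321354, -0.9835415 ]]), 't': array([-0.05705726,  0.65547778,  1.26124598])}
```

View pics/scene0.png

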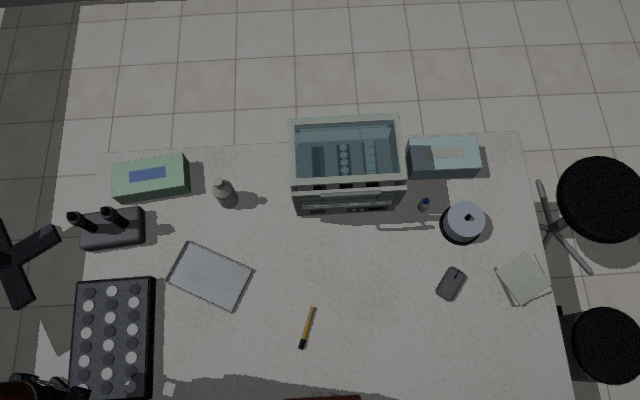

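View pics/top0.png

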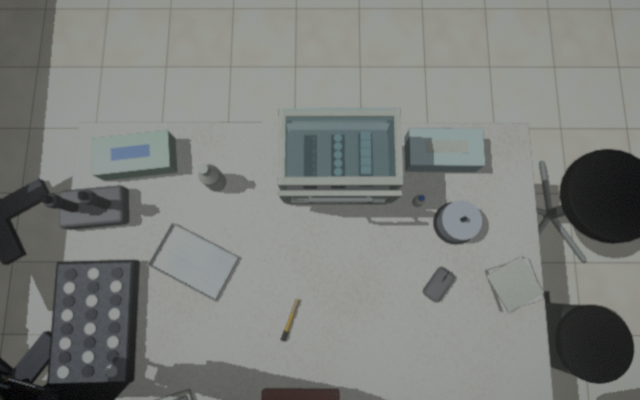

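```bash
cat > h.py <<'E'
import numpy as np,cv2
from bench import env
def K(s):
    f=200/np.tan(np.radians(s["vertical_fov"]/2));return np.array([[f,0,s["cx"]],[0,f,s["cy"]],[0,0,1]])
def ray(s,uv):
    p=cv2.undistortPoints(np.array([[uv]],float),K(s),s["dist_coeffs"])[0,0]
    R=s["R"];return -R.T@s["t"],R.T@np.array([*p,1])
def atz(s,uv,z):
    c,d=ray(s,uv);return c+d*(z-c[2])/d[2]
def proj(s,X):
    return cv2.projectPoints(np.array(X,float).reshape(-1,3),cv2.Rodrigues(s["R"])[0],s["t"],K(s),s["dist_coeffs"])[0][:,0]
def crop(s,x0,y0,x1,y1,k,name):
    im=s["img"][y0:y1,x0:x1,::-1];im=cv2.convertScaleAbs(im,alpha=1.4)
    cv2.imwrite(name,cv2.resize(im,None,fx=k,fy=k,interpolation=cv2.INTER_CUBIC))
E
python3 - <<'E'
from h import *
a=env.snapshot("scene");b=env.snapshot("top")
A=a["img"][105:225,280:440];B=b["img"][95:215,265:425]
im=np.vstack([A,B])[:,:,::-1]
cv2.imwrite("pics/c1.png",cv2.resize(cv2.convertScaleAbs(im,alpha=1.4),None,fx=4.0,fy=2.5*1.0 if 0 else 4.0,interpolation=cv2.INTER_CUBIC)[:, :])
im=np.hstack([A,B])[:,:,::-1]
cv2.imwrite("pics/c1.png",cv2.resize(cv2.convertScaleAbs(im,alpha=1.5),(800,300),interpolation=cv2.INTER_CUBIC))
crop(a,280,105,480,255,4,"pics/c2.png")
E
```

```text
(no output)
```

View pics/c2.png

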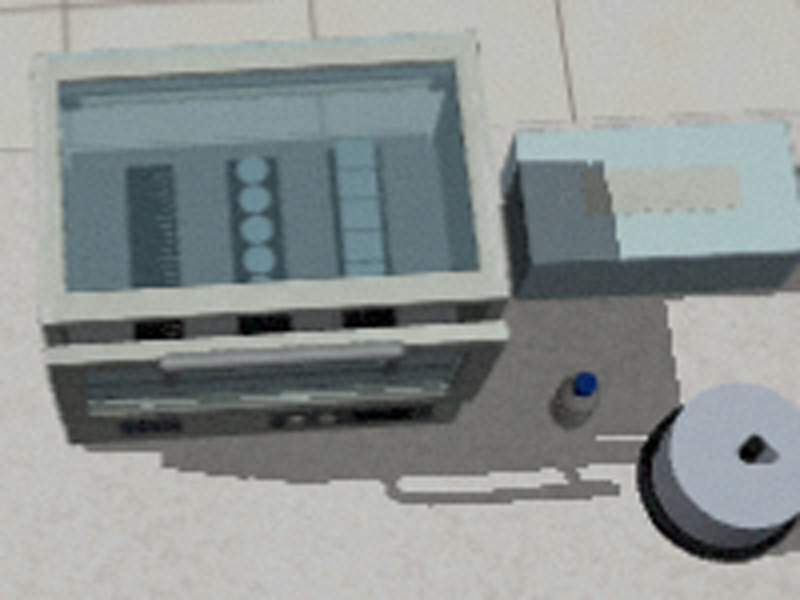

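Run:
```python
from h import *
a=env.snapshot("scene");b=env.snapshot("top")
for p in [(290.7,185.7),(407,179.3),(288.8,119.2),(399.5,113.3)]: print(p,atz(a,p,.29))
print("tray");
for p in [(188,241),(256,269),(234,312),(166,279)]: print(atz(a,p,.016))
print("spray",atz(a,(228,206),0.0),"drops",atz(a,(424,211),0),"spindle",atz(a,(465,222),.106))
print("lensbar", atz(a,(280+252/4,105+158/4),.156),atz(a,(280+260/4,105+275/4),.156))
print("front bar end area", [atz(a,(280+u/4,105+v/4),.156)for u,v in((262,318),(265,333))])
print("handle",[atz(a,(280+u/4,105+v/4),.32)for u,v in((165,363),(402,350))])
crop(b,265,95,425,215,5,"pics/c3.png")
```

```text
(290.7, 185.7) [0.66588419 0.04811675 0.29      ]
(407, 179.3) [ 0.665899   -0.26717125  0.29      ]
(288.8, 119.2) [0.86998167 0.04747944 0.29      ]
(399.5, 113.3) [ 0.87030244 -0.26991602  0.29      ]
tray
[0.60259625 0.40472806 0.016     ]
[0.49923193 0.18495697 0.016     ]
[0.36992402 0.25344771 0.016     ]
[0.48285756 0.46942363 0.016     ]
spray [0.72041525 0.28013133 0.        ] drops [ 0.66440249 -0.37170954  0.        ] spindle [ 0.58849307 -0.46702796  0.106     ]
lensbar [ 0.84734049 -0.10985461  0.156     ] [ 0.74825168 -0.10904627  0.156     ]
front bar end area [array([ 0.71307345, -0.10805701,  0.156     ]), array([ 0.70084373, -0.10944579,  0.156     ])]
handle [array([ 0.62119246, -0.03254573,  0.32      ]), array([ 0.62109508, -0.1873554 ,  0.32      ])]
```

View pics/c3.png

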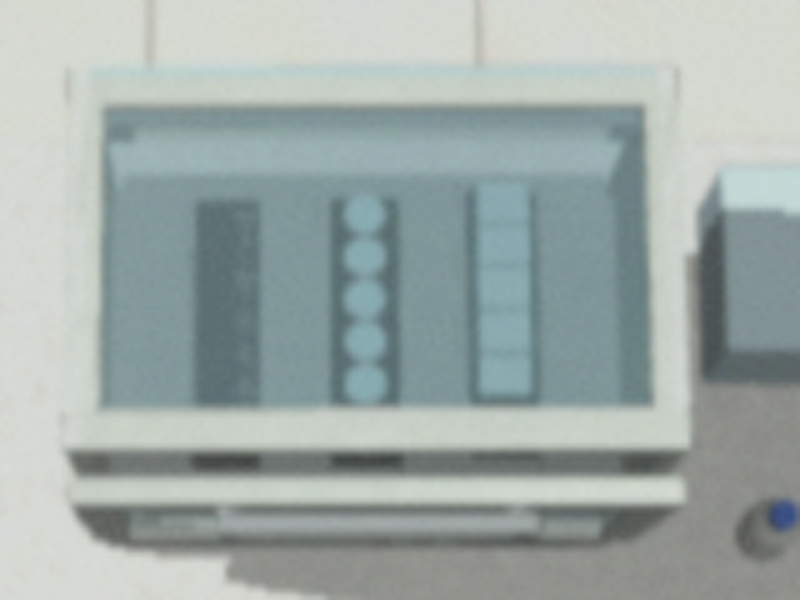

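Run:
```python
from h import *
a=env.snapshot("scene");b=env.snapshot("top")
q=lambda u,v:(265+u/5,95+v/5)
print("bar back",atz(b,q(365,198),.156),atz(a,(280+252/4,105+157/4),.156))
print("lens ctrs",[atz(b,q(365,v),.156) for v in(215,256,299,342,383)])
print("roof",[atz(b,q(u,v),.29) for u,v in((65,447),(690,449),(68,68),(679,68))])
print("dark under roof",[atz(b,q(365,v),.156) for v in(457,466)])
print("door top front/back",[atz(b,q(365,v),.28) for v in(475,503)])
print("handle",[atz(b,q(u,525),.32) for u in(220,540)])
print("proj tcp",proj(a,env.get_obs()["ee_pos"]),proj(b,env.get_obs()["ee_pos"]))
print("tray top", [atz(b,p,.016) for p in((174,224),(241,259),(219,299),(150,263))])
```

```text
bar back [ 0.84740236 -0.10945     0.156     ] [ 0.84820571 -0.10991506  0.156     ]
lens ctrs [array([ 0.83700231, -0.10939246,  0.156     ]), array([ 0.81204851, -0.10925455,  0.156     ]), array([ 0.78607092, -0.1091112 ,  0.156     ]), array([ 0.76028888, -0.10896915,  0.156     ]), array([ 0.73588583, -0.1088349 ,  0.156     ])]
roof [array([0.66657366, 0.04926233, 0.29      ]), array([ 0.66604353, -0.26824842,  0.29      ]), array([0.87090079, 0.05173032, 0.29      ]), array([ 0.87127248, -0.26923159,  0.29      ])]
dark under roof [array([ 0.69227862, -0.10859551,  0.156     ]), array([ 0.68701296, -0.10856665,  0.156     ])]
door top front/back [array([ 0.65445681, -0.10353319,  0.28      ]), array([ 0.63983296, -0.10345311,  0.28      ])]
handle [array([ 0.62043177, -0.03064997,  0.32      ]), array([ 0.62069872, -0.18760223,  0.32      ])]
proj tcp [[ 68.59517227 395.02280168]] [[ 44.54075404 387.08868314]]
tray top [array([0.60239279, 0.40186275, 0.016     ]), array([0.49354377, 0.18720041, 0.016     ]), array([0.37227394, 0.25004964, 0.016     ]), array([0.48054678, 0.4686212 , 0.016     ])]
```

Emit:
{"method": "send_rows", "body": {"deltas": "0 0 -22 9.4;0 0 -22 9.4;0 0 -22 9.4;0 0 -22 9.4;0 0 -22 9.4;0 0 -22 9.4;0 0 -22 9.4;0 0 -22 9.7", "claw": 0, "squeeze": 20}}

```text
clock: 1.4
ee_pos: [0.1625, 0.6293, 0.3993]
ee_rot: [-0.0, 0.709, 0.705, 0.0]
force: [-0.3, 0.4, -0.6]
width: 0.0872
```

Emit:
{"method": "send_rows", "body": {"deltas": "-46 28 0 0;-46 28 0 0;-46 28 0 0;-46 28 0 0;-46 28 0 0;-46 28 0 0;-46 28 0 0;-46 28 0 0"}}

```text
clock: 2.4
ee_pos: [0.3874, 0.2596, 0.3988]
ee_rot: [-0.0, 0.707, 0.707, 0.0]
force: [0.6, 0.4, 0.8]
width: 0.0869
```

Emit:
{"method": "send_rows", "body": {"deltas": "-46 28 0 0;-46 28 0 0;-46 28 0 0;-46 28 0 0;-46 28 0 0;-46 28 0 0;-46 28 0 0;-46 28 0 0"}}

```text
clock: 3.4
ee_pos: [0.6118, -0.1074, 0.3987]
ee_rot: [0.0, 0.706, 0.708, 0.0]
force: [0.6, 1.9, 0.8]
width: 0.0872
```

Run:
```python
from h import *
a=env.snapshot("scene");b=env.snapshot("top")
im=np.hstack([a["img"][70:270,240:440],b["img"][50:250,220:420]])[:,:,::-1]
cv2.imwrite("pics/g1.png",cv2.resize(cv2.convertScaleAbs(im,alpha=1.5),None,fx=2,fy=2,interpolation=cv2.INTER_CUBIC))
```

```text
(no output)
```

View pics/g1.png

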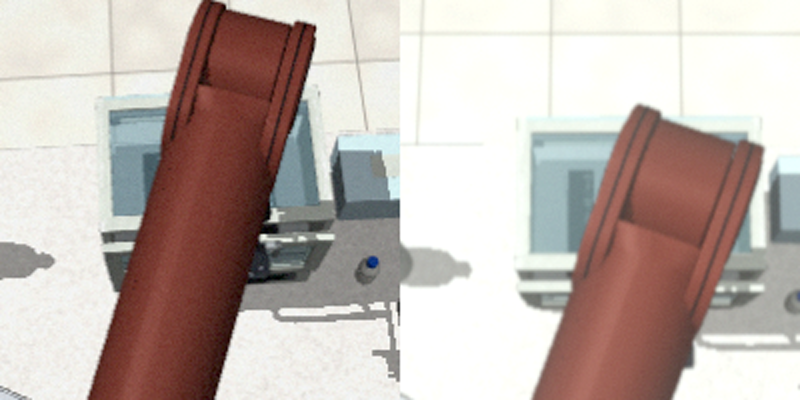

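Emit:
{"method": "send_rows", "body": {"deltas": "-1 4 15 0;0 4 15 0;0 0 15 0;0 0 15 0;0 0 15 0;0 0 15 0;0 0 10 0;0 0 0 0"}}

```text
clock: 4.5
ee_pos: [0.6185, -0.1074, 0.2979]
ee_rot: [-0.0, 0.707, 0.707, -0.0]
force: [0.5, -0.2, 0.3]
width: 0.0871
```

Emit:
{"method": "send_rows", "body": {"deltas": "0 0 0 0;0 0 0 0;0 0 0 0;0 0 0 0;0 0 0 0;0 0 0 0;0 0 0 0;0 0 0 0", "claw": 1, "squeeze": 20}}

```text
clock: 5.5
ee_pos: [0.6191, -0.1075, 0.2985]
ee_rot: [0.0, 0.707, 0.707, 0.0]
force: [2.5, -0.8, -2.1]
width: 0.0148
```

Emit:
{"method": "send_rows", "body": {"deltas": "0 -17 4 0;0 -16.5 5.4 0;0 -16 7 0;0 -15.5 7.8 0;0 -14.7 9.5 0;0 -14 10.2 0;0 -12.9 11.7 0;0 -12.1 12.5 0"}}

```text
clock: 6.5
ee_pos: [0.5005, -0.1071, 0.2306]
ee_rot: [0.0, 0.707, 0.707, 0.001]
force: [3.2, 1.0, -0.3]
width: 0.0112
```

Emit:
{"method": "send_rows", "body": {"deltas": "0 -10.7 13.6 0;0 -10 14.3 0;0 -8.5 15.2 0;0 -7.4 15.8 0;0 -5.8 16.5 0;0 -4.7 16.6 0;0 -3 17.2 0;0 -2 17.3 0"}}

```text
clock: 7.5
ee_pos: [0.4501, -0.1073, 0.1041]
ee_rot: [0.002, 0.707, 0.707, 0.002]
force: [12.2, 3.6, 1.1]
width: 0.0115
```

Emit:
{"method": "send_rows", "body": {"deltas": "0 -0.2 5.5 0;0 -0.2 6 0;0 0 6 0;0 0 0 0;0 0 0 0;0 0 0 0;0 0 0 0;0 0 0 0"}}

```text
clock: 8.5
ee_pos: [0.4501, -0.1077, 0.0876]
ee_rot: [0.002, 0.707, 0.707, 0.002]
force: [7.0, 1.9, 7.6]
width: 0.0112
```

Emit:
{"method": "send_rows", "body": {"deltas": "0 0 0 0;0 0 0 0;0 0 -10 0;0 0 -30 0;0 0 -50 0;0 0 -60 0;0 0 -60 0;0 0 -60 0", "claw": 0.6}}

```text
clock: 9.5
ee_pos: [0.4467, -0.1085, 0.3588]
ee_rot: [-0.0, 0.707, 0.707, 0.001]
force: [1.2, -0.6, -0.5]
width: 0.035
```

Emit:
{"method": "send_rows", "body": {"deltas": "13 8 0 10.5;0 0 0 10.5;0 0 0 10.5;0 0 0 10.5;0 0 0 10.5;0 0 0 10.5;0 0 0 10.5;0 0 0 10.5", "claw": 1}}

```text
clock: 10.5
ee_pos: [0.455, -0.0953, 0.3568]
ee_rot: [0.0, 0.999, 0.049, -0.0]
force: [0.8, 0.5, -0.0]
width: 0.0007
```

Emit:
{"method": "send_rows", "body": {"deltas": "0 0 0 6;0 -40 -40 0;0 -50 -40 0;0 0 -60 0;0 0 -60 0;0 0 -60 0;0 0 -60 0;0 0 -60 0"}}

```text
clock: 11.5
ee_pos: [0.4554, -0.0061, 0.6552]
ee_rot: [-0.003, 0.999, -0.001, 0.049]
force: [0.7, -0.3, -0.7]
width: 0.0004
```

Run:
```python
from h import *
o=env.get_obs();print(o["joints"],o["ee_pos"],o["ee_rot"])
a=env.snapshot("scene");b=env.snapshot("top")
im=np.hstack([a["img"][80:330,230:480],b["img"][80:330,230:480]])[:,:,::-1]
cv2.imwrite("pics/g2.png",cv2.resize(cv2.convertScaleAbs(im,alpha=1.5),None,fx=1.6,fy=1.6,interpolation=cv2.INTER_CUBIC))
```

```text
[-3.57329132e-01  1.60772295e-03  2.74276024e-01  9.52086955e-01
  1.24976172e-03  2.08995714e+00 -1.65427123e+00] [ 0.45537743 -0.00609855  0.65521827] [-3.33205174e-03  9.98799293e-01 -5.36047451e-04  4.88731196e-02]
```

Emit:
{"method": "send_rows", "body": {"deltas": "0 0 -60 0;0 0 -60 0;0 0 -60 0;0 0 -60 0;0 0 -60 0;0 0 -60 0;0 0 -60 0;0 0 -60 0"}}

```text
clock: 12.6
ee_pos: [0.386, -0.0144, 0.7869]
ee_rot: [-0.011, 0.98, -0.004, 0.196]
force: [-1.0, 1.0, 0.8]
width: 0.0008
```

Run:
```python
from h import *
o=env.get_obs();print(o["joints"],o["ee_pos"],o["ee_rot"])
```

```text
[ 0.50111319 -0.12190214 -0.4124317   0.76709837 -0.11612667  2.08983328
 -1.57462927] [ 0.38597793 -0.01437174  0.78686939] [-0.01127782  0.98047557 -0.00375256  0.19628137]
```

Emit:
{"method": "send_rows", "body": {"deltas": "0 0 20 0;0 0 20 0;0 0 20 0;0 0 20 0;0 0 20 0;0 0 20 0;0 0 20 0;0 0 20 0"}}

```text
clock: 13.6
ee_pos: [0.448, -0.0094, 0.6379]
ee_rot: [-0.012, 0.981, -0.002, 0.196]
force: [-0.6, -0.3, 0.4]
width: 0.0005
```

Run:
```python
from h import *
o=env.get_obs();print(o["joints"],o["ee_pos"],o["ee_rot"])
```

```text
[ 0.51092638 -0.26105957 -0.37700909  1.26517175 -0.16855112  1.72623274
 -1.50665827] [ 0.44798884 -0.00938608  0.63790808] [-0.01203291  0.98060925 -0.0016376   0.19559658]
```

Emit:
{"method": "send_rows", "body": {"deltas": "23 0 -55 0;23 0 -55 0;23 0 -55 0;23 0 -55 0;25 0 -50 0;25 0 -50 0;25 0 -50 0;25 0 -50 0"}}

```text
clock: 14.6
ee_pos: [0.4729, -0.0267, 0.9078]
ee_rot: [-0.044, 0.943, -0.001, 0.329]
force: [0.1, -2.4, 1.4]
width: 0.0003
```

Run:
```python
from h import *
o=env.get_obs();print(o["joints"],o["ee_pos"],o["ee_rot"])
```

```text
[ 0.16274179  0.12484391 -0.21134794  0.25401436 -0.03790541  2.08995137
 -1.6408958 ] [ 0.47286039 -0.02672485  0.9077621 ] [-4.40855736e-02  9.43137678e-01 -8.93168573e-04  3.29464694e-01]
```

Emit:
{"method": "send_rows", "body": {"deltas": "-8 0 -32 -1;-8 0 -32 -1;-8 0 -32 -1;-8 0 -32 -1;-8 0 -32 -1;-8 0 -32 -1;-8 0 -32 -1;-8 0 -32 -0.6"}}

```text
clock: 15.6
ee_pos: [0.3596, -0.0491, 0.965]
ee_rot: [-0.031, 0.917, 0.037, 0.396]
force: [-0.7, -0.5, 0.5]
width: 0.0007
```

```bash
cat >> h.py <<'E'
def st():
    from scipy.spatial.transform import Rotation as Ro
    o=env.get_obs();q=o["ee_rot"];M=Ro.from_quat([q[1],q[2],q[3],q[0]]).as_matrix()
    print("j",o["joints"].round(3),"p",o["ee_pos"].round(4),"F",o["force"].round(1),"w",round(o["width"],4));print("cols x,y,z:",M.T.round(3).tolist(),"tilt",np.degrees(np.arccos(-M[2,2])).round(1))
    return M,o
E
python3 -c "
from h import *
st()"
```

```text
j [ 1.612  0.02  -1.277  0.257 -0.362  2.09  -1.458] p [ 0.3596 -0.0491  0.965 ] F [-0.7 -0.5  0.5] w 0.0007
cols x,y,z: [[0.683, 0.044, 0.729], [0.093, -0.995, -0.027], [0.724, 0.087, -0.684]] tilt 46.9
```

Emit:
{"method": "send_rows", "body": {"deltas": "-23 6.6 43 0;-23 6.6 43 0;-23 6.6 43 0;-23 6.6 43 0;-23 6.6 43 0;-23 6.6 43 0;-23 6.6 43 0;-23 6.6 43 0"}}

```text
clock: 16.6
ee_pos: [0.4134, -0.0573, 0.7567]
ee_rot: [-0.025, 0.937, 0.038, 0.346]
force: [-1.0, -1.0, 0.0]
width: 0.0004
```

```bash
python3 -c "
from h import *
st()"
```

```text
j [ 0.801 -0.381 -0.235  1.202 -0.506  1.688 -1.157] p [ 0.4134 -0.0573  0.7567] F [-1. -1.  0.] w 0.0004
cols x,y,z: [[0.758, 0.055, 0.65], [0.089, -0.996, -0.021], [0.646, 0.074, -0.76]] tilt 40.6
```

Emit:
{"method": "send_rows", "body": {"deltas": "28 11 24 0;28 11 24 0;28 11 24 0;28 11 24 0;-32 1 38 0;-32 1 38 0;-32 1 38 0;-32 1 38 0"}}

```text
clock: 17.6
ee_pos: [0.5658, -0.0875, 0.555]
ee_rot: [-0.025, 0.937, 0.038, 0.345]
force: [-0.2, -0.5, 0.6]
width: 0.0004
```

```bash
python3 -c "
from h import *
st()"
```

```text
j [ 0.812 -0.306 -0.41   1.603 -0.467  1.197 -1.077] p [ 0.5658 -0.0875  0.555 ] F [-0.2 -0.5  0.6] w 0.0004
cols x,y,z: [[0.759, 0.055, 0.649], [0.089, -0.996, -0.02], [0.645, 0.073, -0.76]] tilt 40.5
```

Emit:
{"method": "send_rows", "body": {"deltas": "-22 4.2 36 0;-22 4.2 36 0;-22 4.2 36 0;-22 4.2 36 0;-22 4.2 36 0;-22 4.2 36 0;-22 4.2 36 0;-22 4.2 36 0"}}

```text
clock: 18.6
ee_pos: [0.6217, -0.1093, 0.2213]
ee_rot: [-0.025, 0.938, 0.039, 0.345]
force: [0.4, -0.7, 0.4]
width: 0.0002
```

Run:
```python
from h import *
st()
a=env.snapshot("scene");b=env.snapshot("top")
im=np.hstack([a["img"][90:290,250:450],b["img"][80:280,240:440]])[:,:,::-1]
cv2.imwrite("pics/g3.png",cv2.resize(cv2.convertScaleAbs(im,alpha=1.5),None,fx=2,fy=2,interpolation=cv2.INTER_CUBIC))
```

```text
j [ 0.735 -0.077 -0.475  2.112 -0.589  0.495 -0.802] p [ 0.6217 -0.1093  0.2213] F [ 0.4 -0.7  0.4] w 0.0002
cols x,y,z: [[0.759, 0.056, 0.648], [0.09, -0.996, -0.019], [0.645, 0.073, -0.761]] tilt 40.4
```

View pics/g3.png

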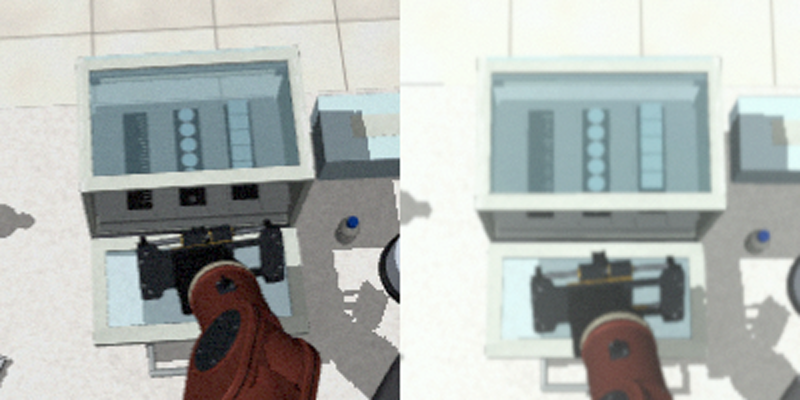

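Emit:
{"method": "send_rows", "body": {"deltas": "4.4 1.2 11.3 0;4.4 1.2 11.3 0;4.4 1.2 11.3 0;4.4 1.2 11.3 0;4.4 1.2 11.3 0;4.4 1.2 11.3 0;4.4 1.2 11.3 0;4.4 1.2 11.3 0"}}

```text
clock: 19.7
ee_pos: [0.7058, -0.1106, 0.1728]
ee_rot: [-0.026, 0.939, 0.037, 0.342]
force: [-4.9, -1.9, -8.1]
width: 0.0006
```

Emit:
{"method": "send_rows", "body": {"deltas": "-1.5 0 1.7 0;-1.5 0 1.7 0;-1.5 0 1.7 0;-1.5 0 1.7 0;-1.5 0 1.7 0;0 0 0 0;0 0 0 0;0 0 0 0"}}

```text
clock: 20.7
ee_pos: [0.7087, -0.1104, 0.1667]
ee_rot: [-0.024, 0.937, 0.039, 0.346]
force: [0.5, 0.4, -0.0]
width: 0.0007
```

Run:
```python
from h import *
st()
a=env.snapshot("scene")
print(atz(a,(346,193),.156))
```

```text
j [ 0.655  0.177 -0.497  1.997 -0.36   0.327 -0.991] p [ 0.7087 -0.1104  0.1667] F [ 0.5  0.4 -0. ] w 0.0007
cols x,y,z: [[0.758, 0.056, 0.65], [0.09, -0.996, -0.019], [0.647, 0.072, -0.759]] tilt 40.6
[ 0.68567064 -0.1076024   0.156     ]
```

Emit:
{"method": "send_rows", "body": {"deltas": "-0.6 0 0.8 0;-0.6 0 0.8 0;-0.6 0 0.8 0;-0.6 0 0.8 0;0 0 0 0;0 0 0 0;0 0 0 0;0 0 0 0"}}

```text
clock: 21.75
ee_pos: [0.7091, -0.1104, 0.1628]
ee_rot: [-0.024, 0.937, 0.039, 0.346]
force: [0.0, -0.1, 2.6]
width: 0.0001
```

Emit:
{"method": "send_rows", "body": {"deltas": "-0.6 0 0.8 0;-0.6 0 0.8 0;0 0 0 0;0 0 0 0;0 0 0 0;0 0 0 0;0 0 0 0;0 0 0 0"}}

```text
clock: 22.75
ee_pos: [0.7102, -0.1106, 0.1624]
ee_rot: [-0.024, 0.937, 0.039, 0.347]
force: [-1.7, 0.1, 9.2]
width: 0.0002
```

Emit:
{"method": "send_rows", "body": {"deltas": "-0.6 0 0.7 0;-3.6 -0.4 -3.1 0;-3.6 -0.4 -3.1 0;-3.6 -0.4 -3.1 0;-3.6 -0.4 -3.1 0;-3.6 -0.4 -3.1 0;-3.6 -0.4 -3.1 0;0 0 0 0"}}

```text
clock: 23.75
ee_pos: [0.6822, -0.1109, 0.1623]
ee_rot: [-0.023, 0.936, 0.039, 0.348]
force: [-0.3, 0.5, 11.0]
width: 0.0004
```

Run:
```python
from h import *
st()
a=env.snapshot("scene");b=env.snapshot("top")
im=np.hstack([a["img"][110:230,280:420],b["img"][100:220,270:410]])[:,:,::-1]
cv2.imwrite("pics/g4.png",cv2.resize(cv2.convertScaleAbs(im,alpha=1.5),None,fx=2.8,fy=2.8,interpolation=cv2.INTER_CUBIC))
```

```text
j [ 0.724  0.134 -0.545  2.058 -0.453  0.314 -0.895] p [ 0.6822 -0.1109  0.1623] F [-0.3  0.5 11. ] w 0.0004
cols x,y,z: [[0.755, 0.056, 0.654], [0.089, -0.996, -0.017], [0.65, 0.071, -0.757]] tilt 40.8
```

View pics/g4.png

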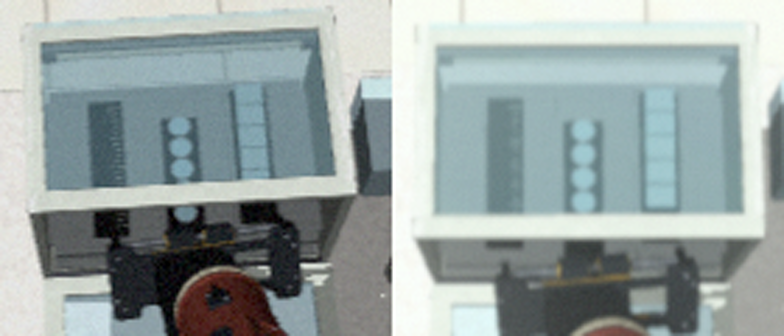

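Emit:
{"method": "send_rows", "body": {"deltas": "3.9 0 -4.5 0;6.9 0.8 5.9 0;6.9 0.8 5.9 0;6.9 0.8 5.9 0;-2 0 2.2 0;-2 0 2.3 0;0 0 0 0;0 0 0 0"}}

```text
clock: 24.85
ee_pos: [0.7096, -0.1104, 0.1624]
ee_rot: [-0.024, 0.936, 0.039, 0.348]
force: [-0.2, 0.7, 9.7]
width: 0.0004
```

Emit:
{"method": "send_rows", "body": {"deltas": "0 0 0 0;-3.6 -0.4 -3.1 0;-3.6 -0.4 -3.1 0;-3.6 -0.4 -3.1 0;-3.6 -0.4 -3.1 0;-3.6 -0.4 -3.1 0;-3.6 -0.4 -3.1 0;0 0 0 0"}}

```text
clock: 25.85
ee_pos: [0.6808, -0.1111, 0.1624]
ee_rot: [-0.023, 0.936, 0.039, 0.348]
force: [-0.6, 0.3, 8.7]
width: 0.0001
```

Emit:
{"method": "send_rows", "body": {"deltas": "3.9 0 -4.5 0;6.9 0.8 5.9 0;6.9 0.8 5.9 0;6.9 0.8 5.9 0;-2 0 2.2 0;-2 0 2.4 0;0 0 0 0;0 0 0 0"}}

```text
clock: 26.85
ee_pos: [0.7084, -0.1104, 0.1624]
ee_rot: [-0.024, 0.936, 0.039, 0.348]
force: [-0.0, 2.0, 10.0]
width: 0.0005
```

Emit:
{"method": "send_rows", "body": {"deltas": "0 0 0 0;-3.2 -0.4 -2.8 0;-3.2 -0.4 -2.8 0;-3.2 -0.4 -2.8 0;-3.2 -0.4 -2.8 0;-3.2 -0.4 -2.8 0;-3.2 -0.4 -2.8 0;0 0 0 0"}}

```text
clock: 27.85
ee_pos: [0.6825, -0.1106, 0.1625]
ee_rot: [-0.023, 0.936, 0.039, 0.348]
force: [1.5, 0.5, 8.6]
width: 0.001
```

Run:
```python
from h import *
st()
b=env.snapshot("top");a=env.snapshot("scene")
im=np.hstack([a["img"][110:230,280:420],b["img"][100:220,270:410]])[:,:,::-1]
cv2.imwrite("pics/g5.png",cv2.resize(cv2.convertScaleAbs(im,alpha=1.5),None,fx=2.8,fy=2.8,interpolation=cv2.INTER_CUBIC))
```

```text
j [ 0.737  0.136 -0.56   2.057 -0.444  0.314 -0.903] p [ 0.6825 -0.1106  0.1625] F [1.5 0.5 8.6] w 0.001
cols x,y,z: [[0.755, 0.057, 0.654], [0.089, -0.996, -0.017], [0.65, 0.071, -0.757]] tilt 40.8
```

View pics/g5.png

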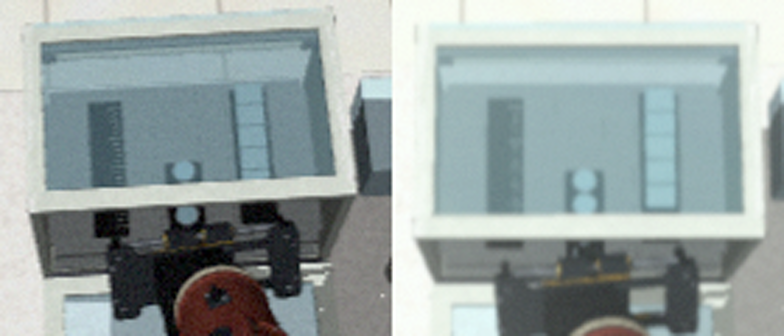

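Emit:
{"method": "send_rows", "body": {"deltas": "3.9 0 -4.5 0;3.9 0 -4.5 0;-25 -3.6 -32 0;-25 -3.6 -32 0;-25 -3.6 -32 0;-25 -3.6 -32 0;33 -1 -38 0;33 -1 -38 0"}}

```text
clock: 28.95
ee_pos: [0.5207, -0.1117, 0.3053]
ee_rot: [-0.024, 0.938, 0.037, 0.345]
force: [8.8, 0.2, 9.2]
width: -0.0001
```

Emit:
{"method": "send_rows", "body": {"deltas": "-23 -2.7 -20 0;-23 -2.7 -20 0;-23 -2.7 -20 0;-23 -2.7 -20 0;-23 -2.7 -20 0;-23 -2.7 -20 0;-23 -2.7 -20 0;-23 -2.7 -20 0"}}

```text
clock: 29.95
ee_pos: [0.3811, -0.1794, 0.2504]
ee_rot: [-0.083, 0.944, 0.049, 0.316]
force: [-0.2, -0.6, 0.2]
width: 0.001
```

```bash
python3 -c "
from h import *
st()"
```

```text
j [ 1.129 -0.381 -0.22   2.264 -0.792  1.131 -0.245] p [ 0.3811 -0.1794  0.2504] F [-0.2 -0.6  0.2] w 0.001
cols x,y,z: [[0.796, 0.039, 0.604], [0.144, -0.981, -0.127], [0.588, 0.188, -0.787]] tilt 38.1
```

Emit:
{"method": "send_rows", "body": {"deltas": "6.5 -22 -31 0;6.5 -22 -31 0;6.5 -22 -31 0;6.5 -22 -31 0;6.5 -22 -31 0;6.5 -22 -31 0;6.5 -22 -31 0;6.5 -22 -31 0"}}

```text
clock: 30.95
ee_pos: [0.3329, -0.1642, 0.4536]
ee_rot: [-0.166, 0.941, 0.049, 0.29]
force: [0.9, 0.4, -0.3]
width: 0.0007
```

```bash
python3 -c "
from h import *
st()"
```

```text
j [ 1.271 -0.381 -0.184  1.863 -0.753  1.695 -0.445] p [ 0.3329 -0.1642  0.4536] F [ 0.9  0.4 -0.3] w 0.0007
cols x,y,z: [[0.826, -0.004, 0.563], [0.189, -0.94, -0.283], [0.53, 0.341, -0.776]] tilt 39.1
```

```bash
cat > kin.py <<'E'
import numpy as np, itertools
from scipy.optimize import least_squares
from scipy.spatial.transform import Rotation as Ro
D=[([-1.4171879,.33390346,.03985414,1.46629619,-.01339937,1.34330767,-.05849474],[.16247736,.62886394,.22165163],[-5.13e-5,.12606,.99202,-.00082]),
([-.357329,.0016077,.274276,.952087,.0012498,2.0899571,-1.6542712],[.45537743,-.00609855,.65521827],[-.003332,.998799,-.000536,.048873]),
([.50111319,-.12190214,-.4124317,.76709837,-.11612667,2.08983328,-1.57462927],[.38597793,-.01437174,.78686939],[-.01127782,.98047557,-.00375256,.19628137]),
([.51092638,-.26105957,-.37700909,1.26517175,-.16855112,1.72623274,-1.50665827],[.44798884,-.00938608,.63790808],[-.01203291,.98060925,-.0016376,.19559658]),
([.16274179,.12484391,-.21134794,.25401436,-.03790541,2.08995137,-1.6408958],[.47286039,-.02672485,.9077621],[-.0440856,.9431377,-.000893,.3294647]),
([1.612,.02,-1.277,.257,-.362,2.09,-1.458],[.3596,-.0491,.965],[-.031,.917,.037,.396]),
([.801,-.381,-.235,1.202,-.506,1.688,-1.157],[.4134,-.0573,.7567],[-.025,.937,.038,.346]),
([.735,-.077,-.475,2.112,-.589,.495,-.802],[.6217,-.1093,.2213],[-.025,.938,.039,.345]),
([1.129,-.381,-.22,2.264,-.792,1.131,-.245],[.3811,-.1794,.2504],[-.083,.944,.049,.316]),
([1.271,-.381,-.184,1.863,-.753,1.695,-.445],[.3329,-.1642,.4536],[-.166,.941,.049,.29])]
def fk(q,P):
    s3,s5,s7=P["s"];h,a,b,c,e1,e2,e3,o7,y1=P["p"]
    R=Ro.from_euler("z",-q[0]+y1);p=np.array([0,0,h])
    R=R*Ro.from_euler("y",q[1]);p=p+R.apply([e1,0,a])
    R=R*Ro.from_euler("z",s3*q[2])*Ro.from_euler("y",q[3]);p=p+R.apply([e2,0,b])
    R=R*Ro.from_euler("z",s5*q[4])*Ro.from_euler("y",q[5]);p=p+R.apply([e3,0,c])
    return p,R*Ro.from_euler("z",s7*q[6]+o7)
def res(p,s):
    r=[]
    for q,x,w in D:
        X,R=fk(q,dict(s=s,p=p));r+=list((X-x)*5)
        r+=list((R.inv()*Ro.from_quat([w[1],w[2],w[3],w[0]])).as_rotvec())
    return np.array(r)
def fit():
    best=None
    for s in itertools.product((1,-1),repeat=3):
        for o in(0,np.pi,np.pi/2,-np.pi/2):
            f=least_squares(res,[.35,.4,.4,.3,0,0,0,o,0],args=(s,))
            if best is None or f.cost<best[0]: best=(f.cost,s,f.x)
    return best
if __name__=="__main__":
    b=fit();print(b[0],b[1],b[2].round(4).tolist());r=res(b[2],b[1]).reshape(-1,6);print(np.abs(r[:,:3]/5).max(1).round(4),np.abs(r[:,3:]).max(1).round(3))
E
python3 kin.py
```

```text
0.023097245227643566 (-1, -1, -1) [0.2104, 0.5092, 0.5021, 0.3443, 0.0061, 0.0065, 0.0072, 1.5104, -0.0719]
[0.003  0.0125 0.0111 0.0085 0.0068 0.0167 0.0049 0.0086 0.0036 0.0095] [0.012 0.011 0.028 0.028 0.045 0.051 0.046 0.047 0.043 0.041]
```

```bash
cat > sim.py <<'E'
from kin import *
import kin,sys
def fk(q,P):
    s3,s5,s7=P["s"];h,a,b,c,e1,e2,e3,o7,y1,l1,l2,l3=P["p"]
    R=Ro.from_euler("z",-q[0]+y1);p=np.array([0,0,h])
    R=R*Ro.from_euler("y",q[1]);p=p+R.apply([e1,l1,a])
    R=R*Ro.from_euler("z",s3*q[2])*Ro.from_euler("y",q[3]);p=p+R.apply([e2,l2,b])
    R=R*Ro.from_euler("z",s5*q[4])*Ro.from_euler("y",q[5]);p=p+R.apply([e3,l3,c])
    return p,R*Ro.from_euler("z",s7*q[6]+o7)
kin.fk=fk
f=least_squares(kin.res,[.21,.51,.50,.344,0,0,0,np.pi/2,0,0,0,0],args=((-1,-1,-1),))
P=dict(s=(-1,-1,-1),p=f.x)
lo=np.array([-2.58,-.38,-1.3,.25,-1.5,.08,-2.65]);hi=np.array([2.58,2.09,1.39,2.4,4.64,2.09,2.65])
def step(q,d,yaw,w=.3,damp=.02):
    p,R=fk(q,P);pt=p+R.apply(np.array(d)/1000);Rt=R*Ro.from_euler("z",yaw,degrees=True)
    def g(x):
        X,r=fk(x,P);return np.r_[X-pt,w*(r.inv()*Rt).as_rotvec(),damp*(x-q)*.3]
    return least_squares(g,np.clip(q,lo+1e-6,hi-1e-6),bounds=(lo-1e-3,hi+1e-3)).x
def show(q,t=""):
    p,R=fk(q,P);z=R.as_matrix()[:,2];print(t,"q",q.round(2).tolist(),"p",p.round(3).tolist(),"z",z.round(3).tolist(),"tilt",np.degrees(np.arccos(-z[2])).round(1))
if __name__=="__main__":
    r=f.fun.reshape(-1,6);print(f.cost,f.x.round(4).tolist());print(np.abs(r[:,:3]/5).max(),np.abs(r[:,3:]).max())
    for w in(.1,.3,1):
        q=np.array(D[8][0])
        for i in range(8): q=step(q,(6.5,-22,-31),0,w)
        show(q,w)
        q=np.array(D[5][0])
        for i in range(8): q=step(q,(-23,6.6,43),0,w)
        show(q,w)
        q=np.array(D[3][0])
        for i in range(8): q=step(q,(23,0,-55) if i<4 else(25,0,-50),0,w)
        show(q,w)
E
python3 sim.py
```

```text
6.915747722684994e-06 [0.2506, 0.483, 0.5031, 0.3712, -0.0, 0.0001, -0.0, 1.5704, -0.0004, -0.0221, -0.022, -0.0002]
0.0002551726077456573 0.0013873423921878481
0.1 q [1.34, -0.38, -0.14, 1.75, -0.77, 2.03, -0.39] p [0.259, -0.115, 0.519] z [0.437, 0.492, -0.753] tilt 41.1
0.1 q [0.64, -0.38, -0.17, 1.57, -0.49, 1.43, -1.05] p [0.471, -0.076, 0.591] z [0.59, 0.167, -0.79] tilt 37.8
0.1 q [-0.2, -0.09, 0.03, 0.25, 0.11, 1.87, -1.64] p [0.374, -0.025, 1.066] z [0.898, 0.042, -0.438] tilt 64.0
0.3 q [1.36, -0.38, -0.16, 1.76, -0.76, 1.93, -0.38] p [0.28, -0.143, 0.509] z [0.482, 0.413, -0.773] tilt 39.4
0.3 q [0.61, -0.38, -0.16, 1.58, -0.49, 1.34, -1.05] p [0.497, -0.087, 0.605] z [0.653, 0.132, -0.746] tilt 41.7
0.3 q [-0.98, -0.05, 0.67, 0.25, 0.25, 2.07, -1.65] p [0.398, -0.023, 0.983] z [0.76, 0.038, -0.649] tilt 49.6
1 q [1.31, -0.38, -0.17, 1.79, -0.73, 1.68, -0.4] p [0.328, -0.203, 0.488] z [0.565, 0.243, -0.789] tilt 37.9
1 q [0.61, -0.38, -0.16, 1.58, -0.48, 1.25, -1.06] p [0.521, -0.099, 0.62] z [0.712, 0.095, -0.695] tilt 46.0
1 q [-0.22, 0.01, 0.18, 0.54, -0.01, 2.09, -1.62] p [0.448, -0.021, 0.841] z [0.487, 0.029, -0.873] tilt 29.2
```

```bash
nproc
cat > search.py <<'E'
import sim; from sim import *
from multiprocessing import Pool
V=np.array([2.22,2.22,2.79,2.79,3.14,3.14,3.14])*.7/8
def roll(a):
    q,d,w=a;d=np.array(d)
    for i in range(8):
        p,R=fk(q,P);t=R.inv().apply(d);q0=q
        pt=p+d/1000;
        def g(x):
            X,r=fk(x,P);return np.r_[X-pt,w*(r.inv()*R).as_rotvec(),.004*(x-q0)]
        l=np.maximum(lo-2e-3,q-V);h=np.minimum(hi+2e-3,q+V)
        q=least_squares(g,np.clip(q,l+1e-6,h-1e-6),bounds=(l,h),max_nfev=15).x
    return q
def tilt(q): 
    p,R=fk(q,P);return np.degrees(np.arccos(np.clip(-R.as_matrix()[2,2],-1,1)))
def ok(q):
    p,R=fk(q,P);return p[2]>.2 and not(p[0]>.55 and p[2]<.5)
if __name__=="__main__":
    dirs=[np.array(v)*50/np.linalg.norm(v) for v in itertools.product((-1,0,1),repeat=3) if any(v)]
    beam=[(tilt(np.array(D[9][0])),np.array(D[9][0]),[])]
    with Pool() as pool:
        for depth in range(4):
            args=[(q,d,.3) for _,q,_ in beam for d in dirs]
            out=pool.map(roll,args,chunksize=2)
            c=[(tilt(q),q,beam[i//26][2]+[dirs[i%26].round(0).tolist()]) for i,q in enumerate(out) if ok(q)]
            c.sort(key=lambda t:t[0]);beam=c[:6]
            for t,q,s in beam[:3]: show(q,str(s))
E
time OPENBLAS_NUM_THREADS=1 timeout 400 python3 search.py
```

```text
4
[[-50.0, 0.0, 0.0]] q [1.16, -0.38, 0.7, 1.82, -0.25, 2.09, 0.22] p [-0.052, -0.199, 0.427] z [0.515, 0.337, -0.788] tilt 38.0
[[0.0, 35.0, 35.0]] q [0.78, -0.36, -0.27, 1.18, -0.81, 1.95, -1.35] p [0.353, 0.09, 0.747] z [0.427, 0.445, -0.787] tilt 38.1
[[-29.0, -29.0, 29.0]] q [0.58, -0.13, 0.98, 1.19, -0.64, 2.09, -0.3] p [0.123, -0.38, 0.654] z [0.602, 0.158, -0.783] tilt 38.5
[[-50.0, 0.0, 0.0], [-29.0, 29.0, 29.0]] q [2.5, -0.26, 0.3, 1.55, -0.05, 2.09, 1.22] p [-0.279, -0.053, 0.493] z [0.274, -0.027, -0.961] tilt 16.0
[[0.0, 35.0, 35.0], [-29.0, 29.0, -29.0]] q [-0.74, -0.38, -0.16, 1.48, -0.21, 1.71, -2.31] p [0.2, 0.332, 0.578] z [0.076, 0.342, -0.937] tilt 20.5
[[-50.0, 0.0, 0.0], [-29.0, -29.0, 29.0]] q [0.35, -0.38, 1.39, 1.11, -0.04, 2.08, 0.14] p [-0.211, -0.402, 0.587] z [0.394, -0.084, -0.915] tilt 23.7
[[-50.0, 0.0, 0.0], [-50.0, 0.0, 0.0], [-29.0, -29.0, 29.0]] q [2.38, 0.64, 0.36, 0.39, -0.22, 2.09, 1.1] p [-0.605, -0.401, 0.535] z [-0.042, 0.006, -0.999] tilt 2.4
[[-50.0, 0.0, 0.0], [-50.0, 0.0, 0.0], [0.0, -35.0, 35.0]] q [2.17, 0.36, 0.13, 0.69, -0.14, 2.09, 0.75] p [-0.39, -0.464, 0.588] z [0.054, -0.054, -0.997] tilt 4.4
[[-50.0, 0.0, 0.0], [-29.0, 29.0, 29.0], [-29.0, 29.0, 29.0]] q [2.58, 0.28, 1.26, 0.85, -0.36, 2.09, 2.07] p [-0.507, 0.168, 0.64] z [-0.095, 0.014, -0.995] tilt 5.5
[[-50.0, 0.0, 0.0], [-50.0, 0.0, 0.0], [-29.0, -29.0, 29.0], [29.0, 29.0, -29.0]] q [2.58, -0.18, -0.0, 1.83, 0.03, 1.49, 1.12] p [-0.381, -0.175, 0.312] z [-0.014, 0.024, -1.0] tilt 1.6
[[-50.0, 0.0, 0.0], [-50.0, 0.0, 0.0], [-29.0, -29.0, 29.0], [35.0, 0.0, -35.0]] q [2.2, 0.06, -0.05, 1.72, 0.03, 1.37, 0.67] p [-0.327, -0.404, 0.258] z [-0.023, 0.019, -1.0] tilt 1.7
[[-50.0, 0.0, 0.0], [-50.0, 0.0, 0.0], [-29.0, -29.0, 29.0], [0.0, 35.0, -35.0]] q [2.58, 0.24, 0.34, 1.54, -0.06, 1.35, 1.46] p [-0.607, -0.12, 0.255] z [-0.032, 0.012, -0.999] tilt 2.0
real	0m34.731s
user	2m10.371s
sys	0m0.198s
```

```bash
sed -e 's/return p\[2\]>.2 and/return p[2]>.3 and np.hypot(p[0],p[1])>.3 and p[0]>-.25 and/' -e 's/range(4)/range(5)/' -e 's/c\[:6\]/c[:8]/' search.py > s2.py; OPENBLAS_NUM_THREADS=1 timeout 500 python3 s2.py
```

```text
[[0.0, 35.0, 35.0]] q [0.78, -0.36, -0.27, 1.18, -0.81, 1.95, -1.35] p [0.353, 0.09, 0.747] z [0.427, 0.445, -0.787] tilt 38.1
[[-29.0, -29.0, 29.0]] q [0.58, -0.13, 0.98, 1.19, -0.64, 2.09, -0.3] p [0.123, -0.38, 0.654] z [0.602, 0.158, -0.783] tilt 38.5
[[0.0, 50.0, 0.0]] q [0.26, -0.38, -0.18, 1.84, -0.71, 1.48, -1.24] p [0.402, 0.173, 0.463] z [0.23, 0.58, -0.782] tilt 38.6
[[0.0, 35.0, 35.0], [-29.0, 29.0, -29.0]] q [-0.74, -0.38, -0.16, 1.48, -0.21, 1.71, -2.31] p [0.2, 0.332, 0.578] z [0.076, 0.342, -0.937] tilt 20.5
[[29.0, 29.0, 29.0], [-29.0, 29.0, -29.0]] q [-0.28, -0.38, -0.29, 1.74, -0.22, 1.28, -1.99] p [0.384, 0.302, 0.471] z [0.333, 0.339, -0.88] tilt 28.4
[[-35.0, -35.0, 0.0], [-35.0, 0.0, 35.0]] q [2.58, 0.23, -0.53, 0.89, -0.48, 2.09, 0.21] p [-0.177, -0.471, 0.634] z [0.485, -0.167, -0.859] tilt 30.8
[[0.0, 35.0, 35.0], [-29.0, 29.0, -29.0], [-35.0, 0.0, -35.0]] q [-0.69, -0.38, -0.76, 1.9, -0.35, 1.45, -2.65] p [-0.047, 0.393, 0.311] z [-0.077, 0.089, -0.993] tilt 6.8
[[0.0, 35.0, 35.0], [-29.0, 29.0, -29.0], [-50.0, 0.0, 0.0]] q [-0.27, -0.38, -1.03, 1.16, -0.48
[... 733 characters left out ...]
.09, 1.45, -2.11] p [0.353, 0.393, 0.311] z [-0.077, 0.089, -0.993] tilt 6.8
[[29.0, 29.0, 29.0], [-29.0, 29.0, -29.0], [-50.0, 0.0, 0.0], [35.0, -35.0, 0.0], [-35.0, 35.0, 0.0]] q [-0.53, -0.28, -0.77, 1.46, -0.14, 1.85, -2.65] p [0.054, 0.38, 0.503] z [0.068, 0.015, -0.998] tilt 4.0
[[29.0, 29.0, 29.0], [-29.0, 29.0, -29.0], [-50.0, 0.0, 0.0], [35.0, -35.0, 0.0], [0.0, -50.0, 0.0]] q [-0.27, -0.24, 0.72, 1.43, 0.14, 1.82, -0.89] p [0.334, -0.297, 0.504] z [0.072, -0.007, -0.997] tilt 4.2
[[29.0, 29.0, 29.0], [-29.0, 29.0, -29.0], [-50.0, 0.0, 0.0], [35.0, -35.0, 0.0], [0.0, 50.0, 0.0]] q [-0.96, 0.24, -0.2, 1.02, 0.12, 1.86, -2.47] p [0.333, 0.503, 0.504] z [0.075, -0.006, -0.997] tilt 4.3
```

Emit:
{"method": "send_rows", "body": {"deltas": "40 -30 2.8 0;40 -30 2.8 0;40 -30 2.8 0;40 -30 2.8 0;40 -30 2.8 0;40 -30 2.8 0;40 -30 2.8 0;40 -30 2.8 0"}}

```text
clock: 31.95
ee_pos: [0.5684, 0.0633, 0.6858]
ee_rot: [-0.168, 0.941, 0.05, 0.289]
force: [0.7, -0.5, -0.9]
width: 0.0007
```

```bash
cat > s3.py <<'E'
import sys,s2;from s2 import *
from bench import env
o=env.get_obs();q0=o["joints"];show(q0,"now")
p,R=fk(q0,P);N=int(sys.argv[1]);K=int(sys.argv[2]) if len(sys.argv)>2 else 6
beam=[(0,q0,[])]
with Pool() as pool:
    for depth in range(N):
        out=pool.map(roll,[(q,d,.3) for _,q,_ in beam for d in dirs] if 0 else [(q,d,.3) for _,q,_ in beam for d in D26],chunksize=2)
        c=[(tilt(q),q,beam[i//26][2]+[D26[i%26].round(0).tolist()]) for i,q in enumerate(out) if ok(q)]
        c.sort(key=lambda t:t[0]);beam=c[:K]
for t,q,s in beam[:4]: show(q,str(s)+" first rows(tool) "+str(R.inv().apply(s[0]).round(1).tolist()))
E
sed -i '/^if __name__/i D26=[np.array(v)*50/np.linalg.norm(v) for v in itertools.product((-1,0,1),repeat=3) if any(v)]' s2.py
OPENBLAS_NUM_THREADS=1 python3 s3.py 3 8
```

```text
now q [0.93, -0.13, -0.7, 1.16, -0.55, 1.55, -1.39] p [0.568, 0.063, 0.686] z [0.527, 0.345, -0.777] tilt 39.0
[[-35.0, 35.0, 0.0], [-35.0, 0.0, -35.0], [-50.0, 0.0, 0.0]] first rows(tool) [-29.1, -39.6, -6.4] q [-0.36, -0.38, -1.3, 1.4, -0.41, 1.77, -2.65] p [-0.239, 0.417, 0.465] z [-0.039, 0.057, -0.998] tilt 4.0
[[-29.0, 29.0, -29.0], [-50.0, 0.0, 0.0], [35.0, -35.0, 0.0]] first rows(tool) [-40.3, -24.5, 17.3] q [-0.66, -0.34, 0.11, 1.57, 0.1, 1.85, -1.88] p [0.335, 0.102, 0.505] z [0.084, -0.012, -0.996] tilt 4.9
[[-29.0, 29.0, -29.0], [-35.0, 0.0, 35.0], [-35.0, 0.0, -35.0]] first rows(tool) [-40.3, -24.5, 17.3] q [-0.46, -0.38, -1.01, 1.35, -0.23, 1.96, -2.65] p [-0.095, 0.367, 0.536] z [0.11, 0.019, -0.994] tilt 6.4
[[-29.0, 29.0, 29.0], [-35.0, 0.0, -35.0], [-35.0, 0.0, -35.0]] first rows(tool) [-7.8, -41.1, -27.8] q [-0.35, -0.38, -1.16, 1.44, -0.25, 1.91, -2.65] p [-0.108, 0.376, 0.475] z [0.105, -0.065, -0.992] tilt 7.1
```

Exactly as simulated. Continue with the second sequence.

Emit:
{"method": "send_rows", "body": {"deltas": "-40 -24.5 17 0;-40 -24.5 17 0;-40 -24.5 17 0;-40 -24.5 17 0;-40 -24.5 17 0;-40 -24.5 17 0;-40 -24.5 17 0;-40 -24.5 17 0"}}

```text
clock: 32.95
ee_pos: [0.4758, 0.1794, 0.5694]
ee_rot: [-0.164, 0.948, 0.04, 0.269]
force: [0.5, -0.6, -0.1]
width: 0.0004
```

```bash
OPENBLAS_NUM_THREADS=1 python3 s3.py 2 8
```

```text
now q [-0.25, -0.38, -0.05, 1.61, -0.2, 1.29, -1.8] p [0.476, 0.179, 0.569] z [0.498, 0.333, -0.801] tilt 36.8
[[-29.0, 29.0, -29.0], [0.0, -50.0, 0.0]] first rows(tool) [-40.3, -23.7, 18.4] q [-0.25, -0.38, -0.17, 1.92, 0.01, 1.49, -1.93] p [0.348, 0.105, 0.347] z [0.128, -0.028, -0.991] tilt 7.5
[[-35.0, 35.0, 0.0], [-29.0, -29.0, -29.0]] first rows(tool) [-30.3, -38.7, -5.8] q [-0.88, -0.38, -0.57, 1.81, -0.05, 1.67, -2.65] p [0.049, 0.325, 0.379] z [0.148, -0.039, -0.988] tilt 8.8
[[-29.0, 29.0, -29.0], [-50.0, 0.0, 0.0]] first rows(tool) [-40.3, -23.7, 18.4] q [-0.34, -0.38, -1.14, 1.71, -0.29, 1.45, -2.65] p [-0.058, 0.47, 0.354] z [0.07, 0.144, -0.987] tilt 9.2
[[-35.0, 0.0, -35.0], [0.0, -35.0, 35.0]] first rows(tool) [-48.1, 4.4, 10.6] q [0.06, -0.24, 0.16, 1.33, -0.19, 2.08, -1.31] p [0.318, -0.064, 0.588] z [0.01, 0.202, -0.979] tilt 11.7
```

Emit:
{"method": "send_rows", "body": {"deltas": "-40 -24 18 0;-40 -24 18 0;-40 -24 18 0;-40 -24 18 0;-40 -24 18 0;-40 -24 18 0;-40 -24 18 0;-40 -24 18 0"}}

```text
clock: 33.95
ee_pos: [0.3327, 0.4006, 0.3795]
ee_rot: [-0.154, 0.957, 0.039, 0.241]
force: [0.2, 1.5, 1.2]
width: 0.0003
```

```bash
OPENBLAS_NUM_THREADS=1 python3 s3.py 2 8
```

```text
now q [-0.76, -0.37, -0.29, 1.95, 0.16, 1.02, -2.6] p [0.333, 0.401, 0.379] z [0.449, 0.314, -0.836] tilt 33.3
[[-50.0, 0.0, 0.0], [-29.0, -29.0, 29.0]] first rows(tool) [-44.0, -7.5, -22.5] q [-0.82, -0.38, -0.78, 1.23, -0.32, 2.09, -2.65] p [-0.164, 0.291, 0.616] z [-0.014, 0.072, -0.997] tilt 4.2
[[0.0, -50.0, 0.0], [-35.0, 35.0, 0.0]] first rows(tool) [-0.0, 47.5, -15.7] q [-0.7, -0.33, -0.45, 1.78, -0.1, 1.57, -2.64] p [0.152, 0.351, 0.388] z [0.076, 0.063, -0.995] tilt 5.7
[[-50.0, 0.0, 0.0], [35.0, -35.0, 0.0]] first rows(tool) [-44.0, -7.5, -22.5] q [-0.67, -0.38, -0.07, 1.82, 0.03, 1.61, -1.99] p [0.295, 0.2, 0.396] z [0.102, 0.02, -0.995] tilt 6.0
[[-35.0, 0.0, 35.0], [-35.0, 0.0, -35.0]] first rows(tool) [-14.2, -14.9, -45.0] q [-0.3, -0.38, -1.3, 1.49, -0.24, 1.66, -2.65] p [-0.136, 0.453, 0.426] z [0.125, 0.088, -0.988] tilt 8.8
```

Emit:
{"method": "send_rows", "body": {"deltas": "-44 -7.5 -22.5 0;-44 -7.5 -22.5 0;-44 -7.5 -22.5 0;-44 -7.5 -22.5 0;-44 -7.5 -22.5 0;-44 -7.5 -22.5 0;-44 -7.5 -22.5 0;-44 -7.5 -22.5 0"}}

```text
clock: 34.95
ee_pos: [0.0883, 0.4863, 0.4391]
ee_rot: [-0.107, 0.976, 0.111, 0.155]
force: [-0.2, 0.6, 0.3]
width: 0.0007
```

```bash
OPENBLAS_NUM_THREADS=1 python3 s3.py 2 8
```

```text
now q [-0.32, -0.38, -0.97, 1.63, -0.11, 1.41, -2.65] p [0.088, 0.486, 0.439] z [0.279, 0.243, -0.929] tilt 21.7
[[-35.0, 0.0, 35.0], [29.0, -29.0, -29.0]] first rows(tool) [-21.0, -14.9, -42.3] q [-1.17, -0.38, -0.16, 1.55, -0.01, 1.89, -2.44] p [0.101, 0.295, 0.526] z [0.062, 0.065, -0.996] tilt 5.1
[[-35.0, -35.0, 0.0], [35.0, 35.0, 0.0]] first rows(tool) [-38.9, 24.6, -18.3] q [-0.94, 0.38, -0.73, 0.98, 0.29, 1.97, -2.53] p [0.162, 0.575, 0.469] z [0.024, -0.11, -0.994] tilt 6.4
[[-35.0, -35.0, 0.0], [29.0, 29.0, 29.0]] first rows(tool) [-38.9, 24.6, -18.3] q [-1.51, 0.17, 0.07, 0.77, 0.0, 2.09, -2.42] p [0.111, 0.518, 0.656] z [0.029, 0.109, -0.994] tilt 6.5
[[-35.0, -35.0, 0.0], [50.0, 0.0, 0.0]] first rows(tool) [-38.9, 24.6, -18.3] q [-0.71, -0.12, -0.24, 1.48, 0.06, 1.86, -1.92] p [0.279, 0.292, 0.469] z [0.025, -0.11, -0.994] tilt 6.5
```

Emit:
{"method": "send_rows", "body": {"deltas": "-39 24.6 -18 0;-39 24.6 -18 0;-39 24.6 -18 0;-39 24.6 -18 0;-39 24.6 -18 0;-39 24.6 -18 0;-39 24.6 -18 0;-39 24.6 -18 0"}}

```text
clock: 35.95
ee_pos: [-0.0189, 0.3402, 0.5529]
ee_rot: [-0.03, 0.977, 0.196, 0.078]
force: [0.4, 0.4, 0.0]
width: 0.0002
```

```bash
OPENBLAS_NUM_THREADS=1 python3 s3.py 1 8;python3 -c "
from h import *
st()"
```

```text
now q [-0.8, -0.38, -0.66, 1.42, -0.11, 1.91, -2.65] p [-0.019, 0.34, 0.553] z [0.141, 0.089, -0.986] tilt 9.6
[[-35.0, -35.0, 0.0]] first rows(tool) [-45.1, 18.7, -8.1] q [-1.09, -0.38, -0.78, 1.41, -0.36, 2.09, -2.65] p [-0.22, 0.22, 0.544] z [-0.018, -0.11, -0.994] tilt 6.4
[[29.0, 29.0, -29.0]] first rows(tool) [32.6, -14.7, 35.3] q [-0.79, 0.17, -0.65, 1.51, 0.24, 1.39, -2.64] p [0.212, 0.571, 0.322] z [0.141, 0.089, -0.986] tilt 9.6
[[50.0, 0.0, 0.0]] first rows(tool) [45.5, 19.4, 7.1] q [-0.64, -0.03, -0.2, 1.23, 0.04, 1.79, -2.0] p [0.381, 0.34, 0.553] z [0.141, 0.089, -0.986] tilt 9.6
[[35.0, 35.0, 0.0]] first rows(tool) [45.1, -18.7, 8.1] q [-0.96, 0.42, -0.65, 0.74, 0.42, 1.94, -2.55] p [0.264, 0.623, 0.553] z [0.141, 0.09, -0.986] tilt 9.6
j [-0.802 -0.381 -0.659  1.423 -0.107  1.914 -2.654] p [-0.0189  0.3402  0.5529] F [0.4 0.4 0. ] w 0.0002
cols x,y,z: [[0.911, 0.378, 0.165], [0.388, -0.921, -0.028], [0.141, 0.089, -0.986]] tilt 9.6
```

Emit:
{"method": "send_rows", "body": {"deltas": "-45 18.7 -8 0;-45 18.7 -8 0;-45 18.7 -8 0;-45 18.7 -8 0;45 19 7 0;45 19 7 0;45 19 7 0;45 19 7 0"}}

```text
clock: 36.95
ee_pos: [0.1223, 0.3125, 0.5887]
ee_rot: [0.0, 0.969, 0.239, 0.055]
force: [-0.6, -0.3, 0.7]
width: 0.0005
```

```bash
python3 -c "
from h import *
M,o=st()
print('to pregrasp', M.T@(np.array([.6,-.11,.35])-o['ee_pos'])*1000)"
```

```text
j [-0.769 -0.277 -0.429  1.323 -0.026  2.006 -2.285] p [0.1223 0.3125 0.5887] F [-0.6 -0.3  0.7] w 0.0005
cols x,y,z: [[0.879, 0.464, 0.108], [0.464, -0.885, 0.027], [0.108, 0.026, -0.994]] tilt 6.4
to pregrasp [198.35468118 589.34866311 277.47892637]
```

Emit:
{"method": "send_rows", "body": {"deltas": "36 32 28 0;36 32 28 0;36 32 28 0;36 32 28 0;36 32 28 0;36 32 28 0;0 0 0 10;0 0 0 10", "claw": 0.2}}

```text
clock: 37.95
ee_pos: [0.4178, 0.2474, 0.4491]
ee_rot: [-0.01, 0.996, 0.064, 0.053]
force: [-0.8, 0.6, -0.2]
width: 0.0674
```

```bash
python3 -c "
from h import *
M,o=st()
print('to pregrasp', M.T@(np.array([.6,-.11,.30])-o['ee_pos'])*1000)"
```

```text
j [-0.609 -0.102 -0.045  1.499  0.039  1.646 -2.092] p [0.4178 0.2474 0.4491] F [-0.8  0.6 -0.2] w 0.0674
cols x,y,z: [[0.986, 0.127, 0.107], [0.129, -0.992, -0.012], [0.105, 0.026, -0.994]] tilt 6.2
to pregrasp [118.41960755 379.67013625 158.06443138]
```

Emit:
{"method": "send_rows", "body": {"deltas": "14.8 47.5 19.8 0;14.8 47.5 19.8 0;14.8 47.5 19.8 0;14.8 47.5 19.8 0;14.8 47.5 19.8 0;14.8 47.5 19.8 0;14.8 47.5 19.8 0;14.8 47.5 19.8 7.3", "claw": 0.2}}

```text
clock: 38.95
ee_pos: [0.6026, -0.1092, 0.2998]
ee_rot: [-0.014, 0.998, 0.003, 0.053]
force: [-0.4, 0.5, -0.3]
width: 0.07
```

Run:
```python
from h import *
M,o=st()
print('to over', M.T@(np.array([.632,-.109,.18])-o['ee_pos'])*1000,'then down 46:',M.T@[0,0,-46])
a=env.snapshot("scene");b=env.snapshot("top")
im=np.hstack([a["img"][110:250,270:430],b["img"][100:240,260:420]])[:,:,::-1]
cv2.imwrite("pics/g6.png",cv2.resize(cv2.convertScaleAbs(im,alpha=1.5),None,fx=2.5,fy=2.5,interpolation=cv2.INTER_CUBIC))
```

```text
j [-0.238  0.153  0.424  1.551 -0.113  1.352 -1.368] p [ 0.6026 -0.1092  0.2998] F [-0.4  0.5 -0.3] w 0.07
cols x,y,z: [[0.994, 0.004, 0.106], [0.007, -1.0, -0.028], [0.106, 0.029, -0.994]] tilt 6.3
to over [ 16.5605091    3.41246794 122.19706183] then down 46: [-4.86610799  1.29642278 45.72352   ]
```

View pics/g6.png

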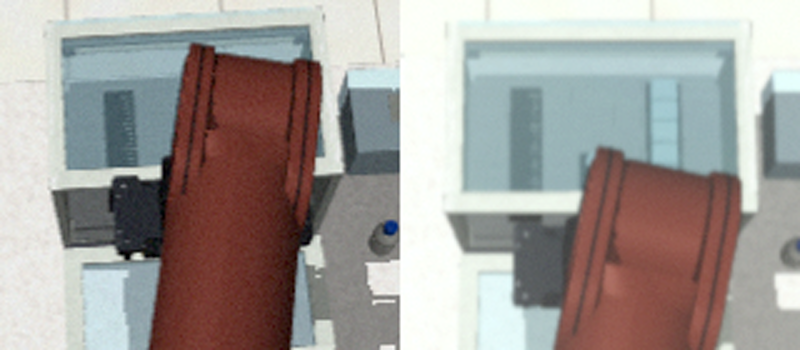

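Emit:
{"method": "send_rows", "body": {"deltas": "1.6 0.4 15.2 0;1.6 0.4 15.2 0;1.6 0.4 15.2 0;1.6 0.4 15.2 0;1.6 0.4 15.2 0;1.6 0.4 15.2 0;1.6 0.4 15.2 0;1.6 0.4 15.2 0"}}

```text
clock: 40.05
ee_pos: [0.6293, -0.1077, 0.1811]
ee_rot: [-0.014, 0.998, 0.004, 0.054]
force: [-0.0, -0.5, 0.1]
width: 0.0696
```

Emit:
{"method": "send_rows", "body": {"deltas": "-0.8 0.2 7.5 0;-0.8 0.2 7.5 0;-0.8 0.2 7.5 0;-0.8 0.2 7.5 0;-0.8 0.2 7.5 0;-0.8 0.2 7.5 0;0 0 0 0;0 0 0 0"}}

```text
clock: 41.05
ee_pos: [0.6293, -0.1077, 0.137]
ee_rot: [-0.014, 0.998, 0.004, 0.054]
force: [0.2, -1.1, -1.3]
width: 0.0696
```

Emit:
{"method": "send_rows", "body": {"deltas": "-0.2 0 2 0;0 0 0 0;0 0 0 0;0 0 0 0;0 0 0 0;0 0 0 0;0 0 0 0;0 0 0 0", "claw": 1, "squeeze": 40}}

```text
clock: 42.05
ee_pos: [0.6293, -0.1076, 0.1349]
ee_rot: [-0.014, 0.998, 0.004, 0.054]
force: [0.5, 0.0, -0.2]
width: 0.0394
```

Emit:
{"method": "send_rows", "body": {"deltas": "0.3 0 -3 0;-20 -0.2 -2.2 0;-25 -0.2 -2.8 0;-30 -0.2 -3.3 0;-30 -0.2 -3.3 0;-30 -0.2 -3.3 0;4 -1 -30 0;5 -1 -40 0"}}

```text
clock: 43.05
ee_pos: [0.4937, -0.1078, 0.209]
ee_rot: [-0.014, 0.998, 0.003, 0.054]
force: [0.4, 0.2, -1.0]
width: 0.0394
```

Run:
```python
from h import *
M,o=st()
a=env.snapshot("scene");b=env.snapshot("top")
im=np.hstack([a["img"][110:270,270:430],b["img"][100:260,260:420]])[:,:,::-1]
cv2.imwrite("pics/g7.png",cv2.resize(cv2.convertScaleAbs(im,alpha=1.5),None,fx=2.5,fy=2.5,interpolation=cv2.INTER_CUBIC))
```

```text
j [-0.251 -0.046  0.403  1.926 -0.029  1.157 -1.401] p [ 0.4937 -0.1078  0.209 ] F [ 0.4  0.2 -1. ] w 0.0394
cols x,y,z: [[0.994, 0.005, 0.107], [0.009, -1.0, -0.028], [0.107, 0.029, -0.994]] tilt 6.4
```

View pics/g7.png

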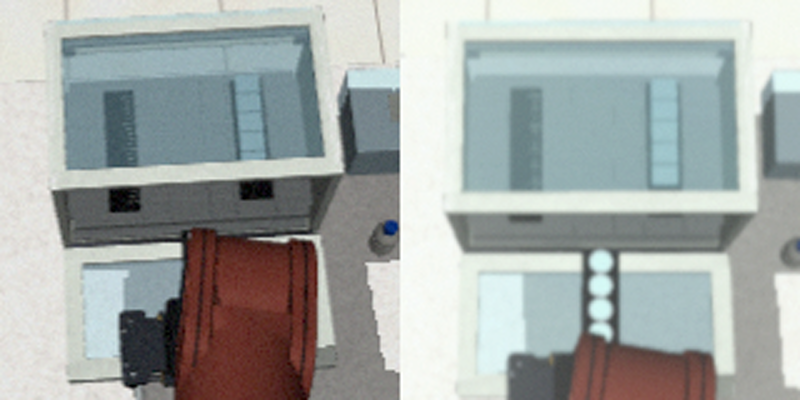

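Emit:
{"method": "send_rows", "body": {"deltas": "0 0 -10 -9;0 0 -10 -9;0 0 -10 -9;0 0 -10 -9;0 0 0 -9;0 0 0 0;0 0 0 0;0 0 0 0"}}

```text
clock: 44.15
ee_pos: [0.4903, -0.109, 0.2481]
ee_rot: [0.008, 0.921, 0.385, 0.055]
force: [-0.1, 0.1, -0.0]
width: 0.0394
```

Run:
```python
from h import *
M,o=st()
u=M[:,0]*[1,1,0];u/=np.linalg.norm(u)
T=np.array([.488,.3275,0])-.058*u;T[2]=.12
print(T,'to over', M.T@(T-o['ee_pos'])*1000,'per mm down:',M.T@[0,0,-1])
```

```text
j [-0.283 -0.083  0.426  1.875 -0.01   1.239 -0.634] p [ 0.4903 -0.109   0.2481] F [-0.1  0.1 -0. ] w 0.0394
cols x,y,z: [[0.698, 0.709, 0.096], [0.708, -0.704, 0.057], [0.108, 0.029, -0.994]] tilt 6.4
[0.4473199  0.28615839 0.12      ] to over [ 238.00926171 -315.91364682  134.03073313] per mm down: [-0.09636465 -0.05656071  0.99373776]
```

Emit:
{"method": "send_rows", "body": {"deltas": "30 -39.5 16.8 0;30 -39.5 16.8 0;30 -39.5 16.8 0;30 -39.5 16.8 0;30 -39.5 16.8 0;30 -39.5 16.8 0;30 -39.5 16.8 0;29 -39.5 16.8 0"}}

```text
clock: 45.15
ee_pos: [0.4471, 0.2885, 0.1194]
ee_rot: [0.007, 0.921, 0.385, 0.056]
force: [1.6, 0.2, 0.3]
width: 0.0392
```

Run:
```python
from h import *
M,o=st()
a=env.snapshot("scene");b=env.snapshot("top")
im=np.hstack([a["img"][200:360,130:290],b["img"][190:350,120:280]])[:,:,::-1]
cv2.imwrite("pics/g8.png",cv2.resize(cv2.convertScaleAbs(im,alpha=1.4),None,fx=2.5,fy=2.5,interpolation=cv2.INTER_CUBIC))
```

```text
j [-0.659  0.105 -0.032  1.969  0.061  0.966 -1.502] p [0.4471 0.2885 0.1194] F [1.6 0.2 0.3] w 0.0392
cols x,y,z: [[0.698, 0.71, 0.097], [0.708, -0.704, 0.057], [0.109, 0.029, -0.994]] tilt 6.5
```

View pics/g8.png

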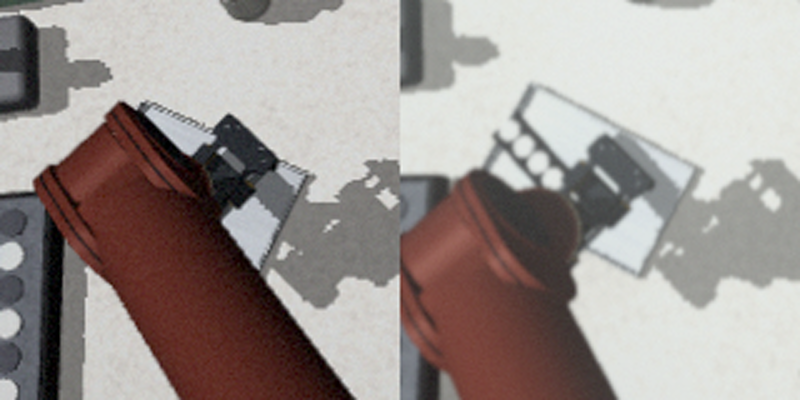

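Run:
```python
from h import *
b=env.snapshot("top");M,o=st()
L=[atz(b,(120+(u-400)/2.5,190+v/2.5),.143) for u,v in((508,128),(521,146),(538,162),(553,178))]
for l in L: print(l.round(4))
u=L[0]-L[3];u/=np.linalg.norm(u);print(u,"com est",L[0]-.069*u,"from tcp",o["ee_pos"]+.058*M[:,0])
```

```text
j [-0.66   0.106 -0.033  1.97   0.06   0.967 -1.499] p [0.4458 0.2891 0.1186] F [ 0.6 -1.3  0.1] w 0.0392
cols x,y,z: [[0.694, 0.713, 0.095], [0.712, -0.7, 0.056], [0.106, 0.028, -0.994]] tilt 6.3
[0.5358 0.3857 0.143 ]
[0.5155 0.3696 0.143 ]
[0.4976 0.3493 0.143 ]
[0.4798 0.3313 0.143 ]
[0.71766381 0.69638973 0.        ] com est [0.48624874 0.33762677 0.143     ] from tcp [0.48609113 0.3305169  0.12408812]
```

Emit:
{"method": "send_rows", "body": {"deltas": "-1.6 -0.9 16.9 0;-1.6 -0.9 16.9 0;-1.6 -0.9 16.9 0;-1.5 -0.9 14.9 0;-1.3 -0.8 13 0;-1 -0.6 10 0;-0.8 -0.5 8 0;-0.5 -0.3 5 0"}}

```text
clock: 46.3
ee_pos: [0.4473, 0.2869, 0.0173]
ee_rot: [0.008, 0.921, 0.386, 0.056]
force: [-0.4, 0.4, 0.0]
width: 0.0391
```

Emit:
{"method": "send_rows", "body": {"deltas": "-0.2 -0.1 2 0;-0.2 -0.1 2 0;0 0 0 0;0 0 0 0;0 0 0 0;0 0 0 0;0 0 0 0;0 0 0 0"}}

```text
clock: 47.3
ee_pos: [0.4474, 0.2867, 0.0136]
ee_rot: [0.008, 0.921, 0.385, 0.056]
force: [0.3, 0.0, -0.5]
width: 0.0393
```

Emit:
{"method": "send_rows", "body": {"deltas": "-0.2 -0.1 2 0;-0.2 -0.1 2 0;-0.2 -0.1 2 0;0 0 0 0;0 0 0 0;0 0 0 0;0 0 0 0;0 0 0 0"}}

```text
clock: 48.3
ee_pos: [0.4474, 0.2867, 0.0076]
ee_rot: [0.008, 0.921, 0.385, 0.056]
force: [-1.0, -0.7, -0.5]
width: 0.0395
```

Emit:
{"method": "send_rows", "body": {"deltas": "0 0 0 0;0 0 0 0;0 0 0 0;0 0 0 0;1 0.5 -10 0;2 1 -20 0;4 2 -40 0;5 3 -50 0", "claw": 0.42}}

```text
clock: 49.3
ee_pos: [0.4467, 0.2868, 0.1296]
ee_rot: [0.008, 0.921, 0.386, 0.055]
force: [1.1, 0.3, -0.4]
width: 0.0506
```

Run:
```python
from h import *
M,o=st()
print("fwd/up/… to (.45,.0,.28)",M.T@(np.array([.46,-.10,.25])-o['ee_pos'])*1000)
```

```text
j [-0.658  0.093 -0.031  1.96   0.059  0.989 -1.496] p [0.4467 0.2868 0.1296] F [ 1.1  0.3 -0.4] w 0.0506
cols x,y,z: [[0.697, 0.711, 0.095], [0.709, -0.703, 0.057], [0.107, 0.028, -0.994]] tilt 6.4
fwd/up/… to (.45,.0,.28) [-254.32885693  288.00531938 -129.09754156]
```

Emit:
{"method": "send_rows", "body": {"deltas": "-31.8 36 -16 0;-31.8 36 -16 0;-31.8 36 -16 0;-31.8 36 -16 0;-31.8 36 -16 0;-31.8 36 -16 0;-31.8 36 -16 0;-31.8 36 -16 0", "claw": 0.6}}

```text
clock: 50.3
ee_pos: [0.4602, -0.1013, 0.2488]
ee_rot: [0.008, 0.921, 0.385, 0.056]
force: [1.3, -0.2, 0.6]
width: 0.0353
```

Emit:
{"method": "send_rows", "body": {"deltas": "0 0 10 -9;0 0 10 -9;0 0 10 -9;0 0 10 -9;0 0 10 -8.4;0 0 10 0;0 0 10 0;0 0 0 0"}}

```text
clock: 51.3
ee_pos: [0.4676, -0.0976, 0.1771]
ee_rot: [0.028, 0.708, 0.704, 0.048]
force: [0.2, -0.1, -0.0]
width: 0.035
```

Run:
```python
from h import *
M,o=st()
print("to above",M.T@(np.array([.449,-.108,.15])+.0187*(M[:,2]+[0,0,1])-o['ee_pos'])*1000,M.T)
a=env.snapshot("scene");b=env.snapshot("top")
im=np.hstack([a["img"][130:330,250:450],b["img"][120:320,240:440]])[:,:,::-1]
im2=a["img"][200:360,130:290,::-1]
cv2.imwrite("pics/g9.png",np.hstack([cv2.resize(cv2.convertScaleAbs(im,alpha=1.5),(533,267)),cv2.resize(im2,(267,267))]))
```

```text
j [-0.368 -0.095  0.492  2.03   0.003  1.092  0.118] p [ 0.4676 -0.0976  0.1771] F [ 0.2 -0.1 -0. ] w 0.035
cols x,y,z: [[0.003, 1.0, 0.029], [0.994, -0.007, 0.107], [0.107, 0.029, -0.994]] tilt 6.4
to above [-10.6935865 -19.3572929  24.7988982] [[ 0.00348904  0.99956472  0.02929512]
 [ 0.9942463  -0.00660391  0.10691435]
 [ 0.10706127  0.02875353 -0.99383657]]
```

View pics/g9.png

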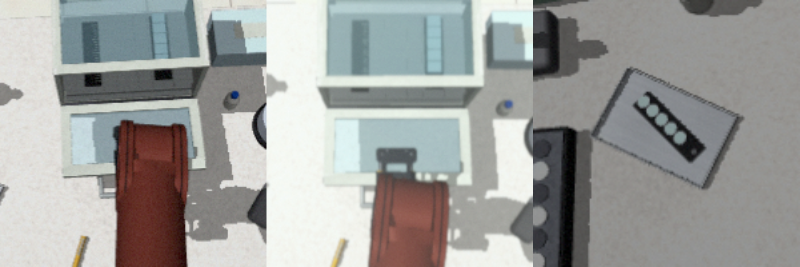

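Emit:
{"method": "send_rows", "body": {"deltas": "-1.8 -3.2 4.1 0;-1.8 -3.2 4.1 0;-1.8 -3.2 4.1 0;-1.8 -3.2 4.1 0;-1.8 -3.2 4.1 0;-1.8 -3.2 4.1 0;-0.4 -1.6 14.9 0;-0.4 -1.6 14.9 0"}}

```text
clock: 52.4
ee_pos: [0.4516, -0.1075, 0.1199]
ee_rot: [0.028, 0.707, 0.705, 0.049]
force: [-0.2, 0.9, 0.6]
width: 0.0348
```

Emit:
{"method": "send_rows", "body": {"deltas": "-0.2 -0.7 6.4 0;-0.2 -0.7 6.4 0;-0.2 -0.7 6.4 0;-0.2 -0.7 6.4 0;-0.2 -0.7 6.4 0;0 0 0 0;0 0 0 0;0 0 0 0"}}

```text
clock: 53.4
ee_pos: [0.4519, -0.1077, 0.089]
ee_rot: [0.028, 0.707, 0.705, 0.049]
force: [-0.4, -0.6, -0.1]
width: 0.0344
```

Emit:
{"method": "send_rows", "body": {"deltas": "0 0 0 0;0 0 0 0;0 0 0 0;0 0 0 0;0 0 0 0;0 0 0 0;0 0 0 0;0 0 0 0", "claw": 1, "squeeze": 20}}

```text
clock: 54.4
ee_pos: [0.4517, -0.1076, 0.0888]
ee_rot: [0.028, 0.707, 0.705, 0.049]
force: [-0.4, 0.2, 0.7]
width: 0.0112
```

Emit:
{"method": "send_rows", "body": {"deltas": "0.5 2 -15.6 0;0.5 3.8 -17 0;0.5 4.8 -16.8 0;0.5 6.4 -16 0;0.5 7.5 -15.8 0;0.5 9 -14.9 0;0.4 10.1 -14.2 0;0.4 11.5 -13.1 0"}}

```text
clock: 55.4
ee_pos: [0.4865, -0.1076, 0.2157]
ee_rot: [0.022, 0.708, 0.705, 0.044]
force: [-35.4, 1.2, 18.3]
width: 0.0116
```

Emit:
{"method": "send_rows", "body": {"deltas": "0.4 12.1 -12.4 0;0.4 13.4 -11.1 0;0.4 14.1 -10.2 0;0.3 15 -8.6 0;0.3 15.6 -7.9 0;0.3 16.2 -6.1 0;0.2 16.7 -5.2 0;0.2 17 -3.6 0"}}

```text
clock: 56.4
ee_pos: [0.6058, -0.1082, 0.2972]
ee_rot: [0.028, 0.707, 0.705, 0.049]
force: [-6.6, -1.9, 9.6]
width: 0.0113
```

Emit:
{"method": "send_rows", "body": {"deltas": "0.2 17.3 -2.2 0;0.1 9.1 -0.6 0;0 5 0 0;0 3 0.3 0;0 0 0 0;0 0 0 0;0 0 0 0;0 0 0 0"}}

```text
clock: 57.4
ee_pos: [0.6401, -0.1082, 0.303]
ee_rot: [0.029, 0.707, 0.705, 0.049]
force: [-1.4, -0.7, 6.0]
width: 0.0114
```

Emit:
{"method": "send_rows", "body": {"deltas": "0 2 0 0;0 2 0 0;0 2 0 0;0 0 0 0;0 0 0 0;0 0 0 0;0 0 0 0;0 0 0 0"}}

```text
clock: 58.4
ee_pos: [0.6412, -0.1082, 0.303]
ee_rot: [0.025, 0.708, 0.705, 0.046]
force: [-27.8, 2.2, 17.7]
width: 0.0117
```

Emit:
{"method": "send_rows", "body": {"deltas": "0 0 0 0;0 0 0 0;0 0 0 0;0 -4 0 0;0 0 -5 0;1 2 -20 0;1 4 -40 0;1 4 -40 0", "claw": 0.62}}

```text
clock: 59.4
ee_pos: [0.6397, -0.1076, 0.4087]
ee_rot: [0.028, 0.707, 0.705, 0.049]
force: [1.1, -0.2, 0.1]
width: 0.0327
```

Emit:
{"method": "send_rows", "body": {"deltas": "0 -30 -20 0;0 -40 -20 0;0 -50 -20 0;0 -50 0 0;0 0 0 0;0 0 0 0;0 0 0 0;0 0 0 0"}}

```text
clock: 60.4
ee_pos: [0.4651, -0.1084, 0.4479]
ee_rot: [0.028, 0.707, 0.705, 0.048]
force: [-0.0, -0.5, -0.0]
width: 0.0328
```

Run:
```python
from h import *
M,o=st()
b=env.snapshot("top");a=env.snapshot("scene")
for n,s in(("scene",a),("top",b)):
    for th in(0,.04,.08):
        X=[[.659-.21*np.sin(th)-.022*np.cos(th),y,.11+.21*np.cos(th)-.022*np.sin(th)] for y in(-.16,-.06)]
        print(n,th,proj(s,X).round(1).tolist())
    for y in (-.16,-.06):
        u,v=proj(s,[[.637,y,.32]])[0];c=int(round(u));g=s["img"][int(v)-9:int(v)+12,c-3:c+4].mean((1,2)).round(0).astype(int)
        print(n,y,int(v)-9,g.tolist())
```

```text
j [-0.415 -0.169  0.494  1.536  0.044  1.65   0.08 ] p [ 0.4651 -0.1084  0.4479] F [-0.  -0.5 -0. ] w 0.0328
cols x,y,z: [[0.002, 1.0, 0.028], [0.994, -0.005, 0.107], [0.107, 0.028, -0.994]] tilt 6.3
scene 0 [[369.5, 187.4], [331.4, 189.5]]
scene 0.04 [[369.8, 190.5], [331.6, 192.6]]
scene 0.08 [[370.0, 193.7], [331.8, 195.8]]
scene -0.16 178 [36, 36, 38, 39, 38, 39, 40, 40, 41, 40, 41, 39, 40, 42, 43, 43, 44, 43, 43, 44, 42]
scene -0.06 180 [144, 145, 145, 106, 63, 124, 138, 105, 107, 119, 96, 63, 54, 58, 60, 59, 57, 58, 61, 50, 53]
top 0 [[361.6, 193.5], [321.0, 193.4]]
top 0.04 [[361.7, 196.9], [321.0, 196.8]]
top 0.08 [[361.7, 200.3], [321.0, 200.3]]
top -0.16 184 [135, 109, 127, 153, 159, 156, 141, 119, 122, 128, 119, 98, 82, 85, 93, 95, 100, 95, 78, 70, 89]
top -0.06 184 [139, 114, 129, 150, 156, 155, 139, 119, 123, 128, 120, 101, 85, 87, 94, 98, 102, 99, 85, 81, 94]
```

```bash
python3 -c "
from bench import env
print(env.sign_off())"
```

```text
the job is handed in; nothing more can be done
None
```

The job is handed in at about 60 s of the 72 s limit. As far as I could check, the door is shut and the lens bar lies in the tray, but `sign_off` gave no verdict.

1. **Door down:** I pulled the door to about 1.48 rad by its handle.
2. **Drawing the bar:** A vertical tool cannot pass under the roof. I made the tool lean about 40° by driving the arm against its reach limits. Then I dragged the bar out about 80 mm in three fingertip strokes, pressing with about 10 N.
3. **Placing the bar:** I brought the tool back to about 6° from vertical and gripped the bar by its sides. I lowered it to an estimated 20 mm above the tray floor while still held, then released it. It fell the last stretch because the fingertips reach below the bar.
4. **Door up:** I pushed the door up by its handle until it met the stop.

**Last checks:**
- **Door:** About 28 N moved the handle only 1 mm further, and in both cameras the handle sits where a fully shut door puts it.
- **Lens bar:** The last picture, taken just before the door was shut, showed it inside the tray rim and looking flat. I did not measure its tilt or photograph it again.
- **Other objects:** The prism bar and ruler looked unmoved in the pictures. I did not photograph the bottles or the disc spindle again at the end.
- **Forces:** The gripper body brushed the cabinet roof once at about 9 N. A peak of about 40 N at the wrist showed while lifting the door, with the fingers on its handle.

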